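# Tip the used stirring rods into the sanitiser

### The job

Sanitise the used stirring rods: slide the sanitiser's blue cover fully open, then carry each caddy over, line it up with the slot and tip all its rods through, and stand both empty caddies upright on the dark mat. When all rods are in, slide the cover fully shut, and only then turn the timer knob clockwise until it clicks past its detent. Leave the bottles, jars, tin and mug alone.

Things in the scene. Friction and masses are not known exactly. Their poses are not given: they have to be found in the camera images.
- sanitiser: sanitiser box, fixed, 140 (its x) x 300 (its y) x 100 mm high, clear long sides and white top. Origin: centre of its underside; its -x side faces roughly towards the robot. The slot in its top is centred at (-10, 40) mm in its frame, 32 mm wide (x) and 176 mm long (y). Inside it is hollow, 6 mm floor.
- slot (a point): centre of the slot at the level of the box's top (100 mm high); x across the slot (away from the robot), y along it
- cover (a joint): blue sliding cover of the slot, m: 0 shut, 0.036 fully open (slid along the box's +x, away from the robot). Friction 2 N, stays where left. A 4 mm plate, 36 x 176 mm, with an upright fin along the slot 10 mm thick (x), 176 mm long, 40 mm high (top 144 mm above the table). When open, the fin stands just beyond the slot: a backstop for rods tipped from the robot's side.
- cover_grip (a point): middle of the top edge of the cover's fin; moves with the cover
- timer (a joint): red timer knob on the box's top at (0, -110) mm in the box's frame, rad: 0 off, grows clockwise seen from above, stop at 1.3. A spring detent pushes it back to 0 until it is turned past 0.8 (up to about 0.2 N m), then it snaps on to 1.3 and stays.
- timer_grip (a point): top centre of the knob's grip bar (140 mm above the table), on the turning axis. The bar is 52 mm long (its x, along the box's x when off), 14 mm thick and 32 mm high, on a disc of radius 27 mm; the bar turns with the knob.
- caddy_green: Green plastic caddy, 164 long (x) x 84 wide (y) x 84 mm high, 220 g, symmetric; origin: centre of underside, z up. Holds 1 to 3 rods side by side along x on a flat floor 40 mm wide, 4 mm thick. Both long sides are ramps rising outwards at 18 degrees to a lip 42 mm from the middle, 12 mm up: tipped sideways over about 20 degrees the rods roll out; 35 empties it. End plates 24 mm high with posts for the bar.
- caddy_green_bar (a point): middle of the green caddy's aluminium handle bar: 12 x 12 mm section, 152 mm long along the caddy's x, centre 78 mm above the underside
- caddy_white: White plastic caddy, 164 long (x) x 84 wide (y) x 84 mm high, 220 g, symmetric; origin: centre of underside, z up. Holds 1 to 3 rods side by side along x on a flat floor 40 mm wide, 4 mm thick. Both long sides are ramps rising outwards at 18 degrees to a lip 42 mm from the middle, 12 mm up: tipped sideways over about 20 degrees the rods roll out; 35 empties it. End plates 24 mm high with posts for the bar.
- caddy_white_bar (a point): middle of the white caddy's handle bar, as on the green one
- mat: dark rubber draining mat, fixed, 220 (x) x 240 (y) x 4 mm thick; origin: centre of its underside
- rod_g1: orange plastic stirring rod, 140 mm long along its x, 12 mm thick, round ends, 25 g; origin at its centre; starts in the green caddy (may be absent)
- rod_g2: orange plastic stirring rod, 140 mm long along its x, 12 mm thick, round ends, 25 g; origin at its centre; starts in the green caddy (may be absent)
- rod_g3: orange plastic stirring rod, 140 mm long along its x, 12 mm thick, round ends, 25 g; origin at its centre; starts in the green caddy (may be absent)
- rod_w1: orange plastic stirring rod, 140 mm long along its x, 12 mm thick, round ends, 25 g; origin at its centre; starts in the white caddy (may be absent)
- rod_w2: orange plastic stirring rod, 140 mm long along its x, 12 mm thick, round ends, 25 g; origin at its centre; starts in the white caddy (may be absent)
- rod_w3: orange plastic stirring rod, 140 mm long along its x, 12 mm thick, round ends, 25 g; origin at its centre; starts in the white caddy (may be absent)
- jar_amber: amber jar, 60 mm wide, 75 mm high, bystander, origin under its centre; not to be disturbed
- mug: white mug, 76 mm wide, 90 mm high, bystander, origin under its centre; not to be disturbed
- bottle_green: green bottle, 60 mm wide, 150 mm high, bystander, origin under its centre; not to be disturbed
- bottle_white: white bottle, 56 mm wide, 140 mm high, bystander, origin under its centre; not to be disturbed
- tin: metal tin, 66 mm wide, 60 mm high, bystander, origin under its centre; not to be disturbed
- jar_white: white jar, 64 mm wide, 60 mm high, bystander, origin under its centre; not to be disturbed
Things that resemble listed ones, but are neither listed nor needed, are in the scene too. Leave any purple or turquoise look-alike of the rod_w1 alone.

How it is judged:
By the outcome, as a careful person would: the job done as asked, in the order asked, and still so for the second after the job is handed in, with the robot touching nothing.
Of rod_g1, rod_g2, rod_g3 only 1 to 3 are there at a start; the rules pass over those that are not, and their reading is None.
Of rod_w1, rod_w2, rod_w3 only 1 to 3 are there at a start; the rules pass over those that are not, and their reading is None.
At some moment in a run one of caddy_green, caddy_white may be knocked a few centimetres aside while the robot is not near it.
It also fails if it takes over 200 s, if anything falls off the work surface, if the arm or the gripper's body presses on something with over 40 N, if the wrist force passes 120 N, or if a joint passes its speed limit or range.

### The arm

A 6-joint arm with a two-finger parallel gripper is mounted at the origin on the work surface. World frame = base frame: x ahead of the robot, y to its left, z up, the work surface at z = 0. Lengths are in m, angles in rad, forces in N, time in s.
With the tool pointing down it reaches from about 0.25 to 0.725 m from the base axis. Payload 4 kg.
Tool frame: the origin (TCP) lies midway between the tips of the shut fingers; the grasp point (between the pads) lies 19 mm behind it; z points along the fingers, y is the line along which they close (so a half turn about z gives the same grasp; the last joint's range is limited). The gripper opens to 85 mm and grips with 20 to 120 N. Pads are 22 mm wide; open, the fingers measure 114 mm over their backs; the gripper's body (76 mm by 85 mm) begins 54 mm behind the grasp point. The pads swing forward as they close: fully open they stand 13 mm farther back than shut.
Start: joints at [-1.291, 0.241, 0.005, 1.335, 0, 1.571], TCP at [0.138, -0.481, 0.231] pointing down, gripper open.
Joint ranges: [-2.72, 2.72], [-1.05, 1.87], [-1.09, 1.28], [-1.99, 2.15], [-1.42, 1.44], [-3.14, 3.14]. Speed limits (rad/s): [2.79, 2.79, 3.14, 3.14, 3.14, 3.14].

### API

Orientations are given as a unit quaternion [x, y, z, w].
In Python, from workcell import bot gives the robot as it stands.
- The arm moves only by the tool move_arm, never from a script. Its argument "motion" is a list of rows, each an object of numbers: "x", "y", "z": the shift along the tool's x, y, z in cm; "yaw": the turn about the tool's z in degrees. A call has 1 to 20 rows; each row is the pose to reach, as a shift and turn from the pose commanded when the call began, along the tool's axes at that moment; what a row does not reach only later rows make up. A row lasts 1/8 s, in which the tool goes at most 62.5 mm and 10.7 degrees, less where a joint would pass 70% of its speed; a pose out of reach is approached as far as the arm can. A call with a gripper value outside its range is refused whole. "gripper" is the opening, from -1 (shut) to 1 (fully open), set as the call begins (left out, the last holds). The fingers move at their own pace and stop on an object; the grip force is fixed at half the most. Time passes only in rows, so rows that repeat a pose let the fingers close. It gives the time, the measured TCP pose, the force, the opening and the grip force at its end, in the units of the state.
- bot.get_obs(): the state, without advancing time (a new reading comes with each control period).
- bot.camera(name): name is "side" or "top" or "wrist"; returns the picture (400x640x3 uint8, blue, green, red); there is no depth.
- bot.camera_model(name): a dict with "K" (3x3 intrinsics, pixels), "world_from_camera" (4x4, takes a point from camera to world coordinates). Camera axes: x right, y down, z forward; pixel columns grow to the right and rows downward; lengths in m; the calibration is good to about 2 mm. A picture is of the moment at which its call begins: read the wrist's pose just before it. camera_model takes no time and is no camera call; for the wrist camera it gives the pose at the moment of the call.
- bot.job_done(): hands the job in; it is judged then, once.
Trained networks look in the newest picture that a camera, given by its name, has taken for a name from the list of things; names that differ only in an ending like _2 or _b are one class to them, and where a whole thing is asked for, a point or a joint stands for the part that bears it (a point fixed in the world has none). Each returns a list of dicts, best first, with "score" (0 to 1); they miss things now and then, are a little off and sometimes report something else, mostly with a low value. They report only what shows in the picture. A call takes as long as a camera call. They do not tell look-alikes from the thing itself.
- bot.cut_out(camera, name): "mask" (400x640 bool, what is visible of it) and "centre" ([row, column] in pixels, amid what is visible of it).
The state is a dict: "clock": time; "joint_pos": joint angles; "joint_vel": joint speeds; "tau": joint torques, N m; "eef_pos": TCP position; "tool_rot": TCP orientation; "ft_force": force on the tool from outside, world axes, zero at the start; "ft_torque": the same for the moment, N m; "grip_width": finger opening in m; "grasp_force": force on a finger pad.
Only numpy, scipy, OpenCV 4.12 (cv2) and the standard library are available. Lean on these libraries where they do the work, as an engineer would, in place of code of your own. Each camera call takes 0.05 s, during which the arm holds its last target. There are 200 camera calls.

## Working session

There is one attempt and no reset: what is moved stays moved. The work goes in short steps, Python scripts to look and compute and a tool call to move; the robot and the scene stay as the last step left them, time stands still between calls to the robot, and variables do not carry over. Pictures are saved under pics/ and viewed, at most 14 in all, crops included, and the job is handed in when it is done.

Besides the shell and the picture viewer there is one more tool, called after "Emit:" as name(argument=value, ...) on one line, values as JSON. move_arm: Moves the arm, as the interface text tells. Its arguments: {"type":"object","properties":{"motion":{"type":"array"},"gripper":{"type":"number"}},"required":["motion"]}

```bash
ls; mkdir -p pics; python3 - <<'E'
from workcell import bot
import cv2,numpy as np
for n in ("top","side"):
    im=bot.camera(n); cv2.imwrite(f"pics/{n}0.png",im)
    m=bot.camera_model(n); print(n,np.round(m["K"],1).tolist(),np.round(m["world_from_camera"],3).tolist())
    for t in ["sanitiser","cover","timer","caddy_green","caddy_white","mat","rod_g1","jar_amber","mug","bottle_green","bottle_white","tin","jar_white"]:
        print(t,[(round(d["score"],2),np.round(d["centre"]).tolist()) for d in bot.cut_out(n,t)[:7]])
print(bot.get_obs())
E
```

```text
pics
top [[387.7, 0.0, 317.6], [0.0, 387.7, 194.5], [0.0, 0.0, 1.0]] [[0.021, -0.985, 0.172, 0.36], [-1.0, -0.016, 0.026, 0.007], [-0.022, -0.173, -0.985, 1.054], [0.0, 0.0, 0.0, 1.0]]
sanitiser [(0.59, [196.0, 428.0]), (0.19, [174.0, 270.0])]
cover [(0.57, [183.0, 415.0])]
timer [(0.96, [218.0, 467.0]), (0.72, [250.0, 382.0])]
caddy_green [(0.78, [172.0, 276.0])]
caddy_white [(0.86, [188.0, 331.0]), (0.49, [171.0, 275.0])]
mat [(0.68, [217.0, 192.0])]
rod_g1 [(0.77, [176.0, 272.0]), (0.27, [216.0, 193.0]), (0.24, [219.0, 466.0])]
jar_amber [(0.57, [251.0, 384.0])]
mug [(0.84, [135.0, 192.0]), (0.65, [172.0, 274.0])]
bottle_green [(0.95, [110.0, 303.0])]
bottle_white [(0.8, [115.0, 378.0]), (0.44, [193.0, 429.0])]
tin [(0.63, [125.0, 248.0])]
jar_white [(0.58, [132.0, 454.0])]
side [[509.1, 0.0, 321.3], [0.0, 509.1, 203.2], [0.0, 0.0, 1.0]] [[0.96, -0.195, 0.201, 0.279], [-0.28, -0.654, 0.703, -0.794], [-0.005, -0.731, -0.683, 0.903], [0.0, 0.0, 0.0, 1.0]]
sanitiser [(0.91, [315.0, 368.0])]
cover [(0.75, [280.0, 377.0])]
timer [(0.79, [336.0, 349.0])]
caddy_green [(0.83, [185.0, 340.
[... 405 characters left out ...]
'clock': 1.4, 'joint_pos': array([-1.29099324e+00,  2.40627259e-01,  5.00561518e-03,  1.33520204e+00,
       -1.56147042e-05,  1.57076504e+00]), 'joint_vel': array([-0.00043702,  0.00217315, -0.00102848,  0.00100542,  0.00018318,
        0.00091831]), 'tau': array([-5.00314491e-04, -3.72207105e+01,  2.52685797e+01,  1.37024319e-03,
       -2.65815299e-05, -1.16505067e-06]), 'eef_pos': array([ 0.13807896, -0.48055731,  0.23129498]), 'tool_rot': array([ 9.90227549e-01,  1.39461111e-01, -9.63827501e-06, -1.24562413e-05]), 'ft_force': array([-0.88922597,  0.33029661,  0.21867326]), 'ft_torque': array([-0.00963979,  0.01209103, -0.00384262]), 'grasp_force': 0.0, 'grip_width': 0.08561623394567237}
```

```bash
python3 - <<'E'
import cv2
a=cv2.imread("pics/top0.png")[70:300,140:540]; cv2.imwrite("pics/topc.png",cv2.resize(a,(800,460),interpolation=cv2.INTER_CUBIC))
a=cv2.imread("pics/side0.png")[100:390,180:520]; cv2.imwrite("pics/sidec.png",cv2.resize(a,(703,600),interpolation=cv2.INTER_CUBIC))
E
```

```text
(no output)
```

View pics/topc.png

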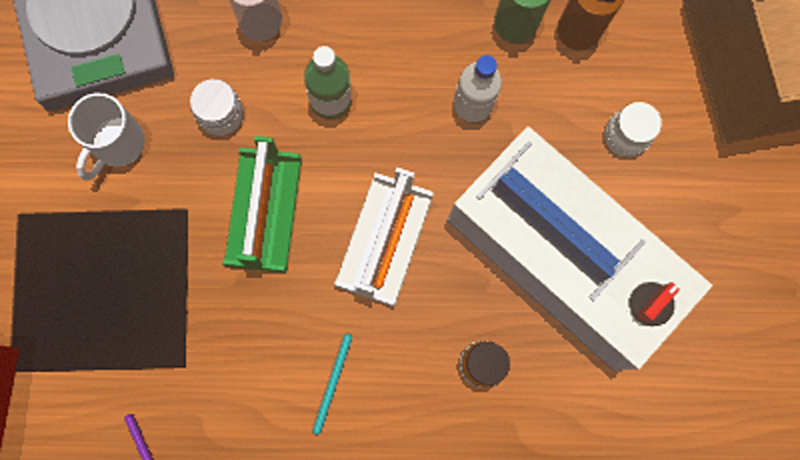

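View pics/sidec.png

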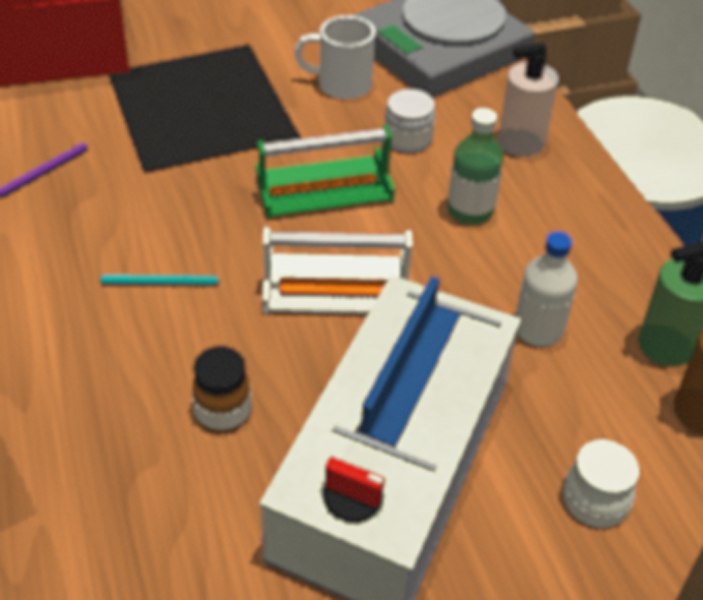

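Top crop (2x, offset 140,70): the white caddy at (385,235) has one orange rod showing. The green caddy at (262,205) has rods under the bar. The sanitiser is at (585,250) and is rotated, its blue cover shut, fin at (555,220) and red knob at (655,300). The turquoise rod (332,385) and purple rod (140,435) are the look-alikes. 

A downward tool that only shifts and yaws can't tip a caddy, so I first check what the arm does at its reach limit, in free air.

Emit:
move_arm(motion=[{"y": 4, "z": -3}, {"y": 8, "z": -6}, {"y": 12, "z": -9}, {"y": 16, "z": -12}, {"y": 20, "z": -15}, {"y": 25, "z": -17}, {"y": 30, "z": -20}, {"y": 35, "z": -20}, {"y": 35, "z": -20}, {"y": 35, "z": -20}])

```text
invalid input at $.motion[0]: expected keys x, y, z, yaw
```

```bash
python3 - <<'E'
from workcell import bot
o=bot.get_obs(); print(o)
E
```

```text
{'clock': 1.4, 'joint_pos': array([-1.29099324e+00,  2.40627259e-01,  5.00561518e-03,  1.33520204e+00,
       -1.56147042e-05,  1.57076504e+00]), 'joint_vel': array([-0.00043702,  0.00217315, -0.00102848,  0.00100542,  0.00018318,
        0.00091831]), 'tau': array([-5.00314491e-04, -3.72207105e+01,  2.52685797e+01,  1.37024319e-03,
       -2.65815299e-05, -1.16505067e-06]), 'eef_pos': array([ 0.13807896, -0.48055731,  0.23129498]), 'tool_rot': array([ 9.90227549e-01,  1.39461111e-01, -9.63827501e-06, -1.24562413e-05]), 'ft_force': array([-0.88922597,  0.33029661,  0.21867326]), 'ft_torque': array([-0.00963979,  0.01209103, -0.00384262]), 'grasp_force': 0.0, 'grip_width': 0.08561623394567237}
```

Emit:
move_arm(motion=[{"x": 0, "yaw": 0, "y": 4, "z": -3}, {"x": 0, "yaw": 0, "y": 8, "z": -6}, {"x": 0, "yaw": 0, "y": 12, "z": -9}, {"x": 0, "yaw": 0, "y": 16, "z": -12}, {"x": 0, "yaw": 0, "y": 20, "z": -15}, {"x": 0, "yaw": 0, "y": 25, "z": -17}, {"x": 0, "yaw": 0, "y": 30, "z": -20}, {"x": 0, "yaw": 0, "y": 35, "z": -20}, {"x": 0, "yaw": 0, "y": 35, "z": -20}, {"x": 0, "yaw": 0, "y": 35, "z": -20}])

```text
clock: 2.65
eef_pos: [0.178, -0.6194, 0.4186]
tool_rot: [0.99, 0.139, -0.002, -0.013]
ft_force: [-0.0, -0.0, -0.0]
grip_width: 0.0857
grasp_force: 0.0
```

```bash
python3 - <<'E'
from workcell import bot
o=bot.get_obs(); print(o)
E
```

```text
{'clock': 2.65, 'joint_pos': array([-1.29101424e+00,  7.21542013e-01,  1.27439398e+00,  2.14913596e+00,
        4.53144159e-07,  1.57080613e+00]), 'joint_vel': array([-0.00078932,  0.00662095, -0.00329974, -0.00293323,  0.00021181,
        0.00086841]), 'tau': array([ 4.51824485e-05, -5.49950337e+01,  2.16618007e+01,  2.17097523e-01,
       -2.24181667e-05,  9.09417054e-06]), 'eef_pos': array([ 0.17795343, -0.61935914,  0.41863412]), 'tool_rot': array([ 0.99015147,  0.13941904, -0.00177673, -0.01261902]), 'ft_force': array([-0.02776276, -0.00919935, -0.03795969]), 'ft_torque': array([-0.01661985, -0.02486444, -0.06737056]), 'grasp_force': 0.0, 'grip_width': 0.08573645494650199}
```

Emit:
move_arm(motion=[{"x": 0, "yaw": 0, "y": 0, "z": 0}, {"x": 0, "yaw": 0, "y": 0, "z": 0}, {"x": 0, "yaw": 0, "y": 0, "z": 0}])

```text
clock: 3.02
eef_pos: [0.178, -0.6197, 0.4174]
tool_rot: [0.99, 0.139, -0.002, -0.014]
ft_force: [1.0, 0.1, -0.5]
grip_width: 0.0852
grasp_force: 0.0
```

Emit:
move_arm(motion=[{"x": 0, "yaw": 0, "y": 20, "z": 0}, {"x": 0, "yaw": 0, "y": 40, "z": 0}, {"x": 0, "yaw": 0, "y": 40, "z": 0}, {"x": 0, "yaw": 0, "y": 40, "z": 0}])

```text
clock: 3.52
eef_pos: [0.1793, -0.6241, 0.3997]
tool_rot: [0.99, 0.139, -0.004, -0.027]
ft_force: [0.4, 0.3, 0.5]
grip_width: 0.0851
grasp_force: 0.0
```

Emit:
move_arm(motion=[{"x": 0, "yaw": 0, "y": 0, "z": -20}, {"x": 0, "yaw": 0, "y": 0, "z": -40}, {"x": 0, "yaw": 0, "y": 0, "z": -60}, {"x": 0, "yaw": 0, "y": 0, "z": -60}, {"x": 0, "yaw": 0, "y": 0, "z": -60}, {"x": 0, "yaw": 0, "y": 0, "z": -60}])

```text
clock: 4.28
eef_pos: [0.174, -0.6056, 0.464]
tool_rot: [0.99, 0.139, 0.003, 0.023]
ft_force: [-0.9, 0.2, -0.5]
grip_width: 0.0858
grasp_force: 0.0
```

```bash
python3 - <<'E'
from workcell import bot
o=bot.get_obs(); print(o)
E
```

```text
{'clock': 4.275, 'joint_pos': array([-1.29099311e+00,  6.50131061e-01,  1.27400459e+00,  2.14881035e+00,
       -4.02725439e-06,  1.57078512e+00]), 'joint_vel': array([-2.99574824e-05, -1.32543357e-02, -1.63982527e-03, -6.00825604e-04,
       -4.72194316e-04, -1.59891548e-03]), 'tau': array([ 6.13987668e-04, -5.17716551e+01,  2.11781716e+01, -3.19190053e-01,
        6.39055656e-05,  4.75703530e-06]), 'eef_pos': array([ 0.17402565, -0.60564539,  0.46403716]), 'tool_rot': array([0.98996864, 0.13941453, 0.00319505, 0.02270403]), 'ft_force': array([-0.85851536,  0.16932239, -0.52180201]), 'ft_torque': array([0.02883199, 0.04013091, 0.04031609]), 'grasp_force': 0.0, 'grip_width': 0.085791120744746}
```

Emit:
move_arm(motion=[{"x": 0, "yaw": 0, "y": -3, "z": 2}, {"x": 0, "yaw": 0, "y": -6, "z": 5}, {"x": 0, "yaw": 0, "y": -9, "z": 9}, {"x": 0, "yaw": 0, "y": -9, "z": 9}])

```text
clock: 4.78
eef_pos: [0.1477, -0.514, 0.3602]
tool_rot: [0.99, 0.139, 0.001, 0.01]
ft_force: [0.0, -0.0, -0.5]
grip_width: 0.0853
grasp_force: 0.0
```

Emit:
move_arm(motion=[{"x": 0, "yaw": 0, "y": 0, "z": 0}, {"x": 0, "yaw": 0, "y": 0, "z": 0}, {"x": 0, "yaw": 0, "y": 0, "z": 0}, {"x": 0, "yaw": 0, "y": -2, "z": 0}])

```text
clock: 5.28
eef_pos: [0.1455, -0.5065, 0.3706]
tool_rot: [0.99, 0.139, 0.004, 0.025]
ft_force: [-0.4, 0.7, 0.0]
grip_width: 0.0855
grasp_force: 0.0
```

```bash
python3 - <<'E'
from workcell import bot
o=bot.get_obs(); print(o["joint_pos"],o["eef_pos"],o["tool_rot"])
E
```

```text
[-1.29099449e+00  2.43676656e-01  3.65628113e-01  1.64231518e+00
 -6.80551411e-06  1.57081813e+00] [ 0.14552495 -0.50646344  0.37059577] [0.98991654 0.13938979 0.00351282 0.02496773]
```

Pushing at the reach limit tilts the tool, and the tilt stays once the arm is back in reach. A tilted tool plus yaw can therefore tip a caddy. Next: measure the scene.

```bash
cat > h.py <<'E'
from workcell import bot
import cv2,numpy as np
from scipy.spatial.transform import Rotation as R
def ray(cam,px,z,M=None):
    """px: (N,2) col,row -> world xy at height z"""
    m=M or bot.camera_model(cam); T=m["world_from_camera"]
    p=np.atleast_2d(np.array(px,float)); d=np.c_[p,np.ones(len(p))]@np.linalg.inv(m["K"]).T@T[:3,:3].T
    o=T[:3,3]; return o+(d*((z-o[2])/d[:,2])[:,None])
def proj(cam,P,M=None):
    m=M or bot.camera_model(cam); T=np.linalg.inv(m["world_from_camera"])
    c=np.atleast_2d(P)@T[:3,:3].T+T[:3,3]; q=c@m["K"].T; return q[:,:2]/q[:,2:]
def tool():
    o=bot.get_obs(); return o["eef_pos"],R.from_quat(o["tool_rot"])
def delta(goal):
    p,r=tool(); return np.round(r.inv().apply(np.array(goal)-p)*100,2)
E
python3 - <<'E'
from h import *
im=cv2.imread("pics/top0.png")
c=np.array([(530,127),(453,205),(637,368),(711,287)])/2+[140,70]
P=ray("top",c,.1)[:,:2]; print("box top",P.round(3).tolist(),"sides",[round(float(np.linalg.norm(P[i]-P[i-1])),3) for i in range(4)],"c",P.mean(0).round(3))
y=(P[0]+P[1]-P[2]-P[3]); print("yaw y-az",np.degrees(np.arctan2(y[1],y[0])))
print("knob",ray("top",np.array([[661,301]])/2+[140,70],.14).round(3))
for n,e in (("g",[(265,143),(249,250)]),("w",[(404,175),(367,292)])):
    q=ray("top",np.array(e)/2+[140,70],.084)[:,:2]; d=q[0]-q[1]; print(n,q.round(3).tolist(),q.mean(0).round(3),np.linalg.norm(d).round(3),np.degrees(np.arctan2(d[1],d[0])).round(1))
q=ray("top",np.array([(19,214),(187,209),(185,367),(13,371)])/2+[140,70],.004)[:,:2];print("mat",q.round(3).tolist(),q.mean(0).round(3))
for n,p,z in (("tin/jarw top",(213,97),.06),("bottle_green",(330,103),.02),("bottle_white",(475,108),.02),("jaramber",(487,362),.075),("white jar R",(638,125),.06),("mug",(105,125),.06)):
    print(n,ray("top",np.array([p])/2+[140,70],z).round(3)[0,:2])
print("rods px->",ray("top",np.array([[395,240]])/2+[140,70],.012).round(3))
E
```

```text
box top [[0.688, -0.188], [0.585, -0.09], [0.386, -0.311], [0.486, -0.405]] sides [0.296, 0.143, 0.297, 0.137] c [ 0.537 -0.249]
yaw y-az 47.593369332761476
knob [[ 0.464 -0.329  0.14 ]]
g [[0.668, 0.153], [0.526, 0.168]] [0.597 0.16 ] 0.143 -5.9
w [[0.627, -0.029], [0.475, 0.016]] [ 0.551 -0.006] 0.159 -16.4
mat [[0.585, 0.506], [0.596, 0.27], [0.378, 0.26], [0.368, 0.493]] [0.482 0.382]
tin/jarw top [0.739 0.23 ]
bottle_green [0.747 0.074]
bottle_white [ 0.743 -0.129]
jaramber [ 0.391 -0.134]
white jar R [ 0.707 -0.339]
mug [0.698 0.374]
rods px-> [[ 0.555 -0.02   0.012]]
```

Emit:
move_arm(motion=[{"x": 4, "y": -1.5, "z": 0.5, "yaw": -3}, {"x": 8, "y": -3, "z": 1, "yaw": -6}, {"x": 13, "y": -5, "z": 2, "yaw": -9}, {"x": 18, "y": -7, "z": 3, "yaw": -12}, {"x": 23, "y": -9, "z": 4, "yaw": -15}, {"x": 28, "y": -11, "z": 5, "yaw": -19}, {"x": 33, "y": -13, "z": 6, "yaw": -23}, {"x": 38, "y": -15, "z": 7, "yaw": -27}, {"x": 43, "y": -17, "z": 7, "yaw": -30}, {"x": 46.5, "y": -18, "z": 7, "yaw": -31.6}, {"x": 46.8, "y": -18, "z": 7, "yaw": -31.6}, {"x": 46.8, "y": -18, "z": 7, "yaw": -31.6}])

```text
clock: 6.78
eef_pos: [0.5467, -0.2055, 0.2918]
tool_rot: [0.915, 0.404, -0.003, 0.024]
ft_force: [-0.8, 0.1, 0.3]
grip_width: 0.0853
grasp_force: 0.0
```

```bash
python3 - <<'E'
from h import *
print(bot.get_obs()["joint_pos"].round(3), bot.get_obs()["tool_rot"])
im=bot.camera("wrist"); M=bot.camera_model("wrist"); cv2.imwrite("pics/w1.png",im)
print(M["world_from_camera"].round(3))
d=bot.cut_out("wrist","cover")
for k in d[:2]:
    print(k["score"],k["centre"],cv2.boxPoints(cv2.minAreaRect(np.argwhere(k["mask"])[:,::-1].astype(np.float32))).tolist())
c=np.array([.537,-.249,0]);yb=np.array([.674,.738,0]);xb=np.array([.738,-.674,0])
for x in(-28,-18,8):
    for y in (-48,128): 
        for z in (.144,.104): cv2.circle(im,tuple(int(v) for v in proj("wrist",c+xb*x/1000+yb*y/1000+[0,0,z],M)[0]),3,(0,255,0) if z>.12 else (0,255,255),-1)
cv2.imwrite("pics/w1a.png",im)
E
```

```text
[-0.339  0.376  0.347  1.513 -0.039  1.97 ] [ 0.91458952  0.40367262 -0.00287806  0.02379373]
[[ 0.738 -0.645 -0.2    0.6  ]
 [-0.674 -0.685 -0.277 -0.141]
 [ 0.041  0.339 -0.94   0.432]
 [ 0.     0.     0.     1.   ]]
0.86 [164.1, 328.1] [[313.9999694824219, 256.99993896484375], [313.9999694824219, 88.99998474121094], [347.9999694824219, 89.0], [347.9999694824219, 256.99993896484375]]
```

View pics/w1a.png

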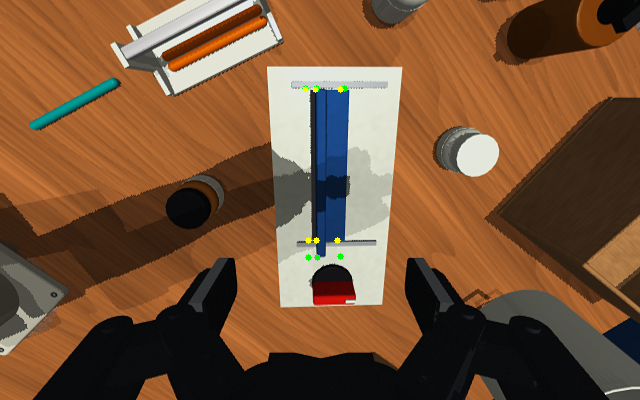

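Wrist view: cover fin runs from (321,89) to (321,256), with box edges (267,67), (281,307), (402,67) and (383,305). The white caddy at the upper left holds two rods. Refining the box pose.

```bash
python3 - <<'E'
from h import *
P=ray("wrist",[(267,67),(281,307),(383,305),(402,67)],.1)[:,:2]; print(P.round(3).tolist(),P.mean(0).round(4),[round(float(np.linalg.norm(P[i]-P[i-1])),3) for i in range(4)])
y=P[0]+P[3]-P[1]-P[2]; a=np.arctan2(y[1],y[0]); print(np.degrees(a))
f=ray("wrist",[(317,256),(326,256),(316,89),(326,89)],.144)[:,:2]; print("fin",f.round(4).tolist(),f.mean(0))
k=ray("wrist",[(334,297)],.14); print("knob bar far edge",k)
c=P.mean(0); u=np.array([np.cos(a),np.sin(a)]); v=np.array([u[1],-u[0]])
for q in f: print(((q-c)@v*1e3).round(1),((q-c)@u*1e3).round(1))
print(delta([*f.mean(0),.29]),tool()[1].as_matrix().round(3))
E
```

```text
[[0.587, -0.094], [0.386, -0.315], [0.489, -0.411], [0.691, -0.187]] [ 0.5381 -0.252 ] [0.14, 0.3, 0.141, 0.302]
47.807834549896796
fin [[0.4915, -0.2712], [0.4988, -0.2781], [0.6088, -0.1426], [0.6155, -0.1488]] [ 0.55364979 -0.21016162]
knob bar far edge [[ 0.46678755 -0.3281971   0.14      ]]
-21.6 -45.5
-11.6 -45.8
-21.1 128.5
-11.9 128.5
[0.24 0.86 0.22] [[ 0.675  0.738  0.014]
 [ 0.737 -0.674 -0.046]
 [-0.024  0.041 -0.999]]
```

Emit:
move_arm(motion=[{"x": 0.1, "y": 0, "z": 3, "yaw": 0}, {"x": 0.3, "y": 0.1, "z": 8, "yaw": 0}, {"x": 0.5, "y": 0.1, "z": 13, "yaw": 0}, {"x": 0.5, "y": 0.1, "z": 16, "yaw": 0}, {"x": 0.5, "y": 0.1, "z": 17.2, "yaw": 0}, {"x": 0.5, "y": 0.1, "z": 17.2, "yaw": 0}])

```text
clock: 7.62
eef_pos: [0.5517, -0.2104, 0.1197]
tool_rot: [0.915, 0.403, -0.003, 0.023]
ft_force: [-0.3, -0.0, 0.6]
grip_width: 0.0854
grasp_force: 0.0
```

Emit:
move_arm(motion=[{"x": 0, "y": 0, "z": 0, "yaw": 0}, {"x": 0, "y": 0, "z": 0, "yaw": 0}, {"x": 0, "y": 0, "z": 0, "yaw": 0}, {"x": 0, "y": 0, "z": 0, "yaw": 0}, {"x": 0, "y": 0, "z": 0, "yaw": 0}, {"x": 0, "y": 0, "z": 0, "yaw": 0}], gripper=-1)

```text
clock: 8.38
eef_pos: [0.5524, -0.2097, 0.1199]
tool_rot: [0.915, 0.404, -0.003, 0.023]
ft_force: [0.9, -0.1, 4.8]
grip_width: 0.0088
grasp_force: 59.3
```

Emit:
move_arm(motion=[{"x": 0, "y": 0.5, "z": 0, "yaw": 0}, {"x": 0, "y": 1.2, "z": 0, "yaw": 0}, {"x": 0, "y": 2, "z": 0, "yaw": 0}, {"x": 0, "y": 2.8, "z": 0, "yaw": 0}, {"x": 0, "y": 3.4, "z": 0, "yaw": 0}, {"x": 0, "y": 3.8, "z": 0.1, "yaw": 0}, {"x": 0, "y": 3.8, "z": 0.1, "yaw": 0}, {"x": 0, "y": 3.8, "z": 0.1, "yaw": 0}])

```text
clock: 9.38
eef_pos: [0.574, -0.2295, 0.1199]
tool_rot: [0.914, 0.405, -0.007, 0.016]
ft_force: [-19.5, 16.8, 19.4]
grip_width: 0.0086
grasp_force: 59.2
```

Emit:
move_arm(motion=[{"x": 0, "y": -0.3, "z": 0, "yaw": 0}, {"x": 0, "y": -0.6, "z": 0, "yaw": 0}, {"x": 0, "y": -0.6, "z": 0, "yaw": 0}])

```text
clock: 9.75
eef_pos: [0.5741, -0.2295, 0.1199]
tool_rot: [0.914, 0.404, -0.004, 0.021]
ft_force: [-6.1, 6.5, 9.6]
grip_width: 0.0087
grasp_force: 61.3
```

Emit:
move_arm(motion=[{"x": 0, "y": 0, "z": 0, "yaw": 0}, {"x": 0, "y": 0, "z": 0, "yaw": 0}, {"x": 0, "y": 0, "z": 0, "yaw": 0}, {"x": 0, "y": 0, "z": -2, "yaw": 0}, {"x": 0, "y": -1, "z": -6, "yaw": 0}, {"x": 0, "y": -2, "z": -12, "yaw": 0}, {"x": 0, "y": -2, "z": -17, "yaw": 0}, {"x": 0, "y": -2, "z": -17, "yaw": 0}], gripper=1)

```text
clock: 10.75
eef_pos: [0.5614, -0.2112, 0.2945]
tool_rot: [0.915, 0.404, 0.001, 0.027]
ft_force: [0.6, -0.3, -0.2]
grip_width: 0.0859
grasp_force: 0.0
```

```bash
python3 - <<'E'
from h import *
im=bot.camera("wrist"); M=bot.camera_model("wrist")
d=bot.cut_out("wrist","cover"); 
c=np.array([.5381,-.252]);a=np.radians(47.8);u=np.array([np.cos(a),np.sin(a)]);v=np.array([u[1],-u[0]])
for x in(-26,6,8,18):
    for y in (-48,128):
        p=np.r_[c+v*x/1e3+u*y/1e3,.1 if x<7 else .144]
        cv2.circle(im,tuple(int(t) for t in proj("wrist",p,M)[0]),2,(0,255,0) if x<7 else (0,255,255),-1)
cv2.imwrite("pics/w2.png",im)
bot.camera("top")
for n in ("caddy_white","caddy_green"):
    k=bot.cut_out("top",n)[0]; print(n,k["score"],k["centre"])
print(bot.get_obs()["eef_pos"],bot.get_obs()["tool_rot"])
E
```

```text
caddy_white 0.97 [186.7, 327.9]
caddy_green 0.86 [172.4, 272.9]
[ 0.55811836 -0.21013928  0.28653528] [ 0.91465085  0.40361756 -0.00458067  0.02203859]
```

View pics/w2.png

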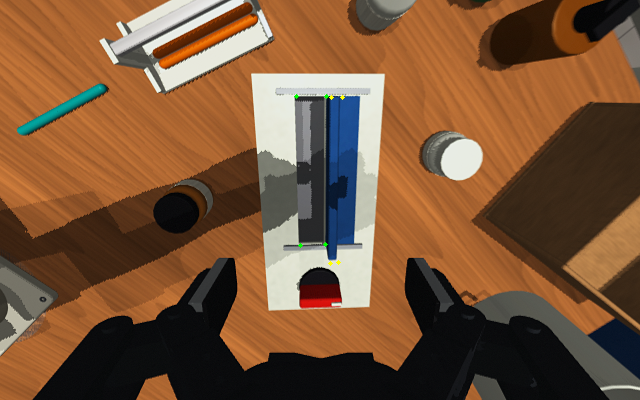

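The slot is fully open and matches my projected marks. Next is the white caddy. Turquoise (60,110) and purple rods aren't candidates; the caddy holding the orange rods is the target.

Emit:
move_arm(motion=[{"x": 1, "y": -1, "z": 0, "yaw": -9}, {"x": 2.5, "y": -2.5, "z": 0, "yaw": -19}, {"x": 4, "y": -4, "z": 0, "yaw": -29}, {"x": 5.5, "y": -5.5, "z": 0.5, "yaw": -39}, {"x": 7, "y": -7, "z": 1, "yaw": -49}, {"x": 8.5, "y": -8.5, "z": 1.5, "yaw": -59}, {"x": 10, "y": -10, "z": 2, "yaw": -69}, {"x": 11.5, "y": -11.5, "z": 2.5, "yaw": -79}, {"x": 13, "y": -13, "z": 3, "yaw": -89}, {"x": 14, "y": -14, "z": 3.5, "yaw": -99}, {"x": 14.7, "y": -14.5, "z": 4, "yaw": -109}, {"x": 14.7, "y": -14.5, "z": 4, "yaw": -116}, {"x": 14.7, "y": -14.5, "z": 4, "yaw": -116}, {"x": 14.7, "y": -14.5, "z": 4, "yaw": -116}])

```text
clock: 12.75
eef_pos: [0.551, -0.0061, 0.2385]
tool_rot: [0.143, 0.989, -0.022, 0.009]
ft_force: [-0.1, -0.5, -0.1]
grip_width: 0.0854
grasp_force: 0.0
```

```bash
cat >> h.py <<'E'
def bar(name,cam="wrist",save=None,idx=0):
    """find caddy by mask; print mask rect; save picture"""
    im=bot.camera(cam); M=bot.camera_model(cam)
    ks=bot.cut_out(cam,name)
    if save: cv2.imwrite(save,im)
    for k in ks[:2]:
        r=cv2.minAreaRect(np.argwhere(k["mask"])[:,::-1].astype(np.float32))
        print(name,round(k["score"],2),np.round(k["centre"]),np.round(r[0]),np.round(r[1]),round(r[2],1))
    return im,M,ks
E
python3 - <<'E'
from h import *
im,M,ks=bar("caddy_white",save="pics/w3.png")
print(tool()[0].round(4),tool()[1].as_matrix().round(3).tolist(),bot.get_obs()["joint_pos"].round(2))
for s in (-1,1):
  e=np.array([.551,-.006,.084])+s*.076*np.array([np.cos(-.286),np.sin(-.286),0]); print(proj("wrist",e,M).round(0))
E
```

```text
caddy_white 0.86 [174. 339.] [336. 187.] [ 72. 153.] 3.4
caddy_white 0.32 [ 61. 163.] [165.  61.] [89. 60.] 9.5
[ 0.5512 -0.0061  0.239 ] [[-0.959, 0.283, 0.012], [0.283, 0.958, -0.045], [-0.025, -0.04, -0.999]] [ 0.01  0.33  0.15  1.38 -0.05  0.3 ]
[[328. 103.]]
[[327. 245.]]
```

View pics/w3.png

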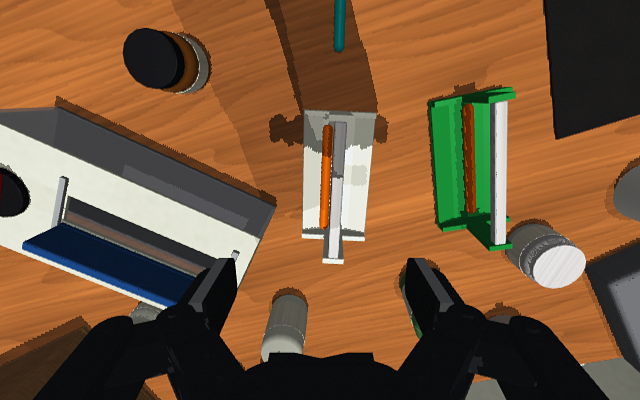

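Bar from (340,122) to (333,262): computing the correction.

```bash
python3 - <<'E'
from h import *
q=ray("wrist",[(340,122),(333,261)],.084)[:,:2]; d=q[1]-q[0]; print(q.round(3).tolist(),q.mean(0).round(4),np.linalg.norm(d).round(3),np.degrees(np.arctan2(d[1],d[0])).round(1))
print(delta([*q.mean(0),.063]))
# green
q=ray("wrist",[(500,97),(497,243)],.084)[:,:2]; d=q[1]-q[0]; print(q.round(3).tolist(),q.mean(0).round(4),np.linalg.norm(d).round(3),np.degrees(np.arctan2(d[1],d[0])).round(1))
E
```

```text
[[0.499, 0.021], [0.646, -0.027]] [ 0.572  -0.0027] 0.155 -18.2
[-1.46  1.62 17.59]
[[0.518, 0.169], [0.67, 0.152]] [0.5944 0.1607] 0.153 -6.3
```

Emit:
move_arm(motion=[{"x": -0.7, "y": 0.8, "z": 3, "yaw": 1}, {"x": -1.4, "y": 1.4, "z": 8, "yaw": 1.7}, {"x": -1.5, "y": 1.6, "z": 13, "yaw": 1.7}, {"x": -1.5, "y": 1.6, "z": 16.5, "yaw": 1.7}, {"x": -1.5, "y": 1.6, "z": 17.6, "yaw": 1.7}, {"x": -1.5, "y": 1.6, "z": 17.6, "yaw": 1.7}])

```text
clock: 13.6
eef_pos: [0.5725, -0.0028, 0.0633]
tool_rot: [0.157, 0.987, -0.021, 0.01]
ft_force: [0.1, 0.0, 0.4]
grip_width: 0.0857
grasp_force: 0.0
```

Emit:
move_arm(motion=[{"x": 0, "y": 0, "z": 0, "yaw": 0}, {"x": 0, "y": 0, "z": 0, "yaw": 0}, {"x": 0, "y": 0, "z": 0, "yaw": 0}, {"x": 0, "y": 0, "z": 0, "yaw": 0}, {"x": 0, "y": 0, "z": 0, "yaw": 0}, {"x": 0, "y": 0, "z": 0, "yaw": 0}], gripper=-1)

```text
clock: 14.35
eef_pos: [0.573, -0.0026, 0.0639]
tool_rot: [0.157, 0.987, -0.021, 0.01]
ft_force: [-0.7, 0.3, 5.6]
grip_width: 0.0109
grasp_force: 58.9
```

Emit:
move_arm(motion=[{"x": 0, "y": 0, "z": -1.5, "yaw": 0}, {"x": 1, "y": 0, "z": -3, "yaw": -3}, {"x": 2, "y": -0.2, "z": -3, "yaw": -9}, {"x": 3, "y": -0.4, "z": -3, "yaw": -16}, {"x": 4, "y": -0.5, "z": -3, "yaw": -24}, {"x": 5, "y": -0.6, "z": -3, "yaw": -32}, {"x": 6, "y": -0.7, "z": -3, "yaw": -40}, {"x": 6.3, "y": -0.7, "z": -3, "yaw": -48}, {"x": 6.3, "y": -0.7, "z": -3, "yaw": -56}, {"x": 6.3, "y": -0.7, "z": -3, "yaw": -64}, {"x": 6.3, "y": -0.7, "z": -3, "yaw": -72}, {"x": 6.3, "y": -0.7, "z": -3, "yaw": -80}, {"x": 6.3, "y": -0.7, "z": -3, "yaw": -87}, {"x": 6.3, "y": -0.7, "z": -3, "yaw": -91}, {"x": 6.3, "y": -0.7, "z": -3, "yaw": -93}, {"x": 6.3, "y": -0.7, "z": -2, "yaw": -93}, {"x": 6.3, "y": -0.7, "z": -1, "yaw": -93}, {"x": 6.3, "y": -0.7, "z": -0.1, "yaw": -93}, {"x": 6.3, "y": -0.7, "z": -0.1, "yaw": -93}, {"x": 6.3, "y": -0.7, "z": -0.1, "yaw": -93}])

```text
clock: 16.85
eef_pos: [0.5108, 0.0095, 0.063]
tool_rot: [-0.608, 0.794, -0.023, -0.009]
ft_force: [-1.1, -1.9, 2.2]
grip_width: 0.0104
grasp_force: 61.3
```

```bash
python3 - <<'E'
from h import *
o=bot.get_obs();print(o["grip_width"],o["ft_force"].round(1),o["joint_pos"].round(2),tool()[1].as_matrix().round(3).tolist())
E
```

```text
0.010390488563059009 [-1.1 -1.9  2.2] [ 0.05  0.39 -0.25  0.91 -0.05 -1.26] [[-0.261, -0.965, 0.014], [-0.964, 0.26, -0.046], [0.041, -0.025, -0.999]]
```

Emit:
move_arm(motion=[{"x": 0, "y": 0, "z": 0, "yaw": 0}, {"x": 0, "y": 0, "z": 0, "yaw": 0}, {"x": 0, "y": 0, "z": 0, "yaw": 0}, {"x": 0, "y": 0, "z": -2, "yaw": 0}, {"x": 0, "y": 0, "z": -6, "yaw": 0}, {"x": 0, "y": 0, "z": -11, "yaw": 8}, {"x": -2, "y": -0.6, "z": -16, "yaw": 17}, {"x": -5, "y": -1.4, "z": -17.6, "yaw": 27}, {"x": -8, "y": -2.2, "z": -17.6, "yaw": 37}, {"x": -11, "y": -3.1, "z": -17.6, "yaw": 47}, {"x": -14, "y": -4, "z": -17.6, "yaw": 57}, {"x": -15.5, "y": -4.4, "z": -17.6, "yaw": 67}, {"x": -16, "y": -4.5, "z": -17.6, "yaw": 76}, {"x": -16, "y": -4.5, "z": -17.6, "yaw": 81}, {"x": -16, "y": -4.5, "z": -17.6, "yaw": 81}, {"x": -16, "y": -4.5, "z": -17.6, "yaw": 81}], gripper=1)

```text
clock: 18.85
eef_pos: [0.5932, 0.1608, 0.2332]
tool_rot: [0.052, 0.998, -0.022, 0.008]
ft_force: [0.2, 0.2, 0.2]
grip_width: 0.0858
grasp_force: 0.0
```

```bash
python3 - <<'E'
from h import *
im,M,ks=bar("caddy_green",save="pics/w4.png")
print(tool()[0].round(4),tool()[1].as_matrix().round(3).tolist(),bot.get_obs()["joint_pos"].round(2))
E
```

```text
caddy_green 0.69 [168. 327.] [333. 179.] [156.  74.] 88.9
[0.5932 0.1607 0.2334] [[-0.994, 0.105, 0.013], [0.105, 0.993, -0.045], [-0.018, -0.043, -0.999]] [ 0.29  0.47  0.35  1.44 -0.05  0.39]
```

View pics/w4.png

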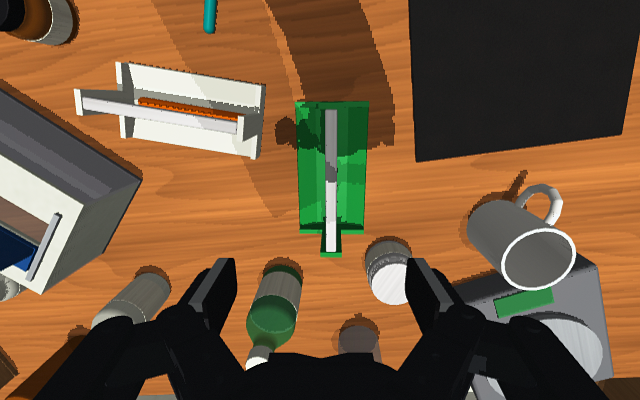

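Green bar from (330,110) to (331,252); the white caddy is parked at the left with its rods in.

```bash
python3 - <<'E'
from h import *
q=ray("wrist",[(330,110),(331,252)],.084)[:,:2]; d=q[1]-q[0]; print(q.round(3).tolist(),q.mean(0).round(4),np.linalg.norm(d).round(3),np.degrees(np.arctan2(d[1],d[0])).round(1))
print(delta([*q.mean(0),.063]))
E
```

```text
[[0.523, 0.169], [0.673, 0.156]] [0.5978 0.1625] 0.151 -5.0
[-0.14  0.96 17.02]
```

Emit:
move_arm(motion=[{"x": 0, "y": 0.4, "z": 3, "yaw": -1}, {"x": -0.1, "y": 0.8, "z": 8, "yaw": -1}, {"x": -0.1, "y": 1, "z": 13, "yaw": -1}, {"x": -0.1, "y": 1, "z": 16, "yaw": -1}, {"x": -0.1, "y": 1, "z": 17, "yaw": -1}, {"x": -0.1, "y": 1, "z": 17, "yaw": -1}])

```text
clock: 19.7
eef_pos: [0.5976, 0.1629, 0.0632]
tool_rot: [0.044, 0.999, -0.022, 0.007]
ft_force: [1.7, -0.7, 0.6]
grip_width: 0.0855
grasp_force: 0.0
```

Emit:
move_arm(motion=[{"x": 0, "y": 0, "z": 0, "yaw": 0}, {"x": 0, "y": 0, "z": 0, "yaw": 0}, {"x": 0, "y": 0, "z": 0, "yaw": 0}, {"x": 0, "y": 0, "z": 0, "yaw": 0}, {"x": 0, "y": 0, "z": 0, "yaw": 0}, {"x": 0, "y": 0, "z": 0, "yaw": 0}], gripper=-1)

```text
clock: 20.45
eef_pos: [0.5978, 0.1632, 0.0636]
tool_rot: [0.044, 0.999, -0.022, 0.008]
ft_force: [-0.3, 0.1, 3.2]
grip_width: 0.0106
grasp_force: 58.8
```

Emit:
move_arm(motion=[{"x": 0, "y": 0, "z": -1.5, "yaw": 0}, {"x": 0.3, "y": -0.2, "z": -3, "yaw": -3}, {"x": 0.6, "y": -0.4, "z": -3, "yaw": -9}, {"x": 0.9, "y": -0.6, "z": -3, "yaw": -16}, {"x": 1.2, "y": -0.9, "z": -3, "yaw": -24}, {"x": 1.3, "y": -0.9, "z": -3, "yaw": -32}, {"x": 1.3, "y": -0.9, "z": -3, "yaw": -40}, {"x": 1.3, "y": -0.9, "z": -3, "yaw": -48}, {"x": 1.3, "y": -0.9, "z": -3, "yaw": -56}, {"x": 1.3, "y": -0.9, "z": -3, "yaw": -64}, {"x": 1.3, "y": -0.9, "z": -3, "yaw": -71}, {"x": 1.3, "y": -0.9, "z": -3, "yaw": -76}, {"x": 1.3, "y": -0.9, "z": -3, "yaw": -80}, {"x": 1.3, "y": -0.9, "z": -2, "yaw": -80}, {"x": 1.3, "y": -0.9, "z": -1, "yaw": -80}, {"x": 1.3, "y": -0.9, "z": -0.1, "yaw": -80}, {"x": 1.3, "y": -0.9, "z": -0.1, "yaw": -80}, {"x": 1.3, "y": -0.9, "z": -0.1, "yaw": -80}])

```text
clock: 22.7
eef_pos: [0.5882, 0.1578, 0.0738]
tool_rot: [-0.608, 0.794, -0.024, -0.001]
ft_force: [-7.8, 2.7, 37.9]
grip_width: 0.0106
grasp_force: 68.5
```

```bash
python3 - <<'E'
from h import *
o=bot.get_obs();print(o["grip_width"],o["ft_force"].round(1),o["joint_pos"].round(2),tool()[1].as_matrix().round(3).tolist())
E
```

```text
0.010580914353414964 [-7.8  2.7 37.9] [ 0.28  0.55  0.04  1.05 -0.05 -1.02] [[-0.261, -0.965, 0.027], [-0.965, 0.26, -0.039], [0.031, -0.036, -0.999]]
```

Resting on the white caddy's corner, so lift off at once and shift away.

Emit:
move_arm(motion=[{"x": 0, "y": 0, "z": -2, "yaw": 0}, {"x": 0, "y": 0, "z": -4, "yaw": 0}, {"x": 0, "y": 0, "z": -6, "yaw": 0}, {"x": 0, "y": 0, "z": -6, "yaw": 0}])

```text
clock: 23.2
eef_pos: [0.5839, 0.1581, 0.1252]
tool_rot: [-0.608, 0.794, -0.022, -0.007]
ft_force: [0.2, -0.6, -2.6]
grip_width: 0.0104
grasp_force: 60.9
```

```bash
python3 - <<'E'
from h import *
im=bot.camera("side"); bot.camera("top")
for c in("side","top"):
  for n in ("caddy_green","caddy_white"):
    print(c,n,[(round(k["score"],2),np.round(k["centre"]).tolist()) for k in bot.cut_out(c,n)[:3]])
a=bot.camera("side")[90:330,200:520]; cv2.imwrite("pics/s1.png",cv2.resize(a,(800,600),interpolation=cv2.INTER_CUBIC))
print(tool()[0],bot.get_obs()["ft_force"])
E
```

```text
side caddy_green [(0.59, [176.0, 332.0])]
side caddy_white [(0.92, [239.0, 327.0]), (0.18, [318.0, 371.0])]
top caddy_green [(0.67, [179.0, 287.0]), (0.25, [252.0, 384.0])]
top caddy_white [(0.74, [202.0, 332.0]), (0.17, [196.0, 433.0])]
[0.58238953 0.15765456 0.12302532] [-0.3760604  -0.72388453 -2.51723925]
```

View pics/s1.png

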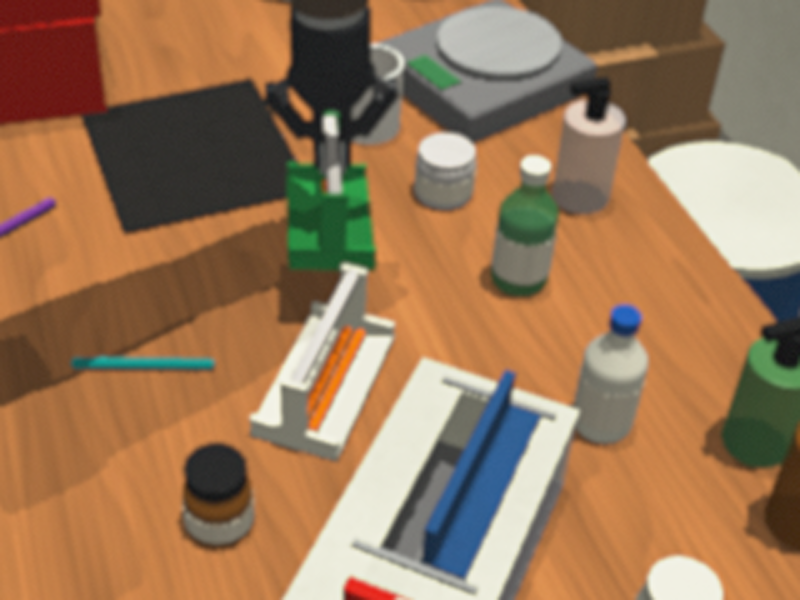

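Emit:
move_arm(motion=[{"x": -1.5, "y": 1, "z": 0, "yaw": 0}, {"x": -4, "y": 2.5, "z": 0, "yaw": 0}, {"x": -7, "y": 4.2, "z": 0, "yaw": 0}, {"x": -10, "y": 6, "z": 0, "yaw": 0}, {"x": -13, "y": 7.7, "z": 0, "yaw": 0}, {"x": -16, "y": 9.5, "z": 0, "yaw": 0}, {"x": -18, "y": 10.7, "z": 0, "yaw": 0}, {"x": -19, "y": 11.3, "z": 0, "yaw": 0}, {"x": -19, "y": 11.3, "z": 1, "yaw": 0}, {"x": -19, "y": 11.3, "z": 2.5, "yaw": 0}, {"x": -19, "y": 11.3, "z": 3.7, "yaw": 0}, {"x": -19, "y": 11.3, "z": 4.5, "yaw": 0}, {"x": -19, "y": 11.3, "z": 4.5, "yaw": 0}, {"x": -19, "y": 11.3, "z": 4.5, "yaw": 0}])

```text
clock: 25.3
eef_pos: [0.5243, 0.3665, 0.0699]
tool_rot: [-0.607, 0.794, -0.022, -0.009]
ft_force: [-1.7, -5.1, 4.7]
grip_width: 0.0108
grasp_force: 62.1
```

Emit:
move_arm(motion=[{"x": 0, "y": 0, "z": 0, "yaw": 0}, {"x": 0, "y": 0, "z": 0, "yaw": 0}, {"x": 0, "y": 0, "z": 0, "yaw": 0}, {"x": 0, "y": 0, "z": -2, "yaw": 0}, {"x": 0, "y": 0, "z": -6, "yaw": 0}, {"x": 0, "y": 0, "z": -11, "yaw": 0}, {"x": 0, "y": 2, "z": -16, "yaw": 0}, {"x": -1, "y": 5, "z": -21, "yaw": 0}, {"x": -2, "y": 9, "z": -25, "yaw": 0}, {"x": -3, "y": 14, "z": -28, "yaw": 0}, {"x": -4, "y": 19, "z": -31, "yaw": 0}, {"x": -5, "y": 24, "z": -34, "yaw": 0}, {"x": -6, "y": 29, "z": -37, "yaw": 0}, {"x": -7, "y": 34, "z": -39.8, "yaw": 0}, {"x": -7.8, "y": 38, "z": -39.8, "yaw": 0}, {"x": -7.8, "y": 39.7, "z": -39.8, "yaw": 0}, {"x": -7.8, "y": 39.7, "z": -39.8, "yaw": 0}], gripper=1)

```text
clock: 27.42
eef_pos: [0.1551, 0.5648, 0.4532]
tool_rot: [-0.609, 0.793, -0.022, -0.009]
ft_force: [0.3, -0.1, -0.3]
grip_width: 0.0857
grasp_force: 0.0
```

```bash
python3 - <<'E'
from h import *
o=bot.get_obs();print(o["joint_pos"].round(3),tool()[1].as_matrix().round(3).tolist())
bot.camera("top"); 
for n in ("caddy_green","caddy_white"): print(n,[(round(k["score"],2),np.round(k["centre"]).tolist()) for k in bot.cut_out("top",n)[:3]])
E
```

```text
[ 1.315  0.573  1.095  2.135 -0.024  0.006] [[-0.258, -0.966, 0.013], [-0.965, 0.258, -0.046], [0.041, -0.025, -0.999]]
caddy_green [(0.57, [200.0, 195.0]), (0.48, [200.0, 334.0])]
caddy_white [(0.67, [200.0, 335.0]), (0.46, [251.0, 381.0])]
```

Emit:
move_arm(motion=[{"x": 0, "y": 0, "z": -40, "yaw": 0}, {"x": 0, "y": 0, "z": -80, "yaw": 0}, {"x": 0, "y": 0, "z": -80, "yaw": 0}, {"x": 0, "y": 0, "z": -80, "yaw": 0}, {"x": 0, "y": 0, "z": -80, "yaw": 0}])

```text
clock: 28.2
eef_pos: [0.1659, 0.6028, 0.4778]
tool_rot: [-0.608, 0.793, 0.011, 0.034]
ft_force: [-0.3, 0.6, -0.1]
grip_width: 0.0856
grasp_force: 0.0
```

Emit:
move_arm(motion=[{"x": 0, "y": 0, "z": -40, "yaw": 0}, {"x": 0, "y": 0, "z": -80, "yaw": 0}, {"x": 0, "y": 0, "z": -80, "yaw": 0}, {"x": 0, "y": 0, "z": -80, "yaw": 0}, {"x": 0, "y": 0, "z": -80, "yaw": 0}])

```text
clock: 28.82
eef_pos: [0.1573, 0.5781, 0.5375]
tool_rot: [-0.607, 0.79, 0.041, 0.073]
ft_force: [-0.2, -0.0, 0.2]
grip_width: 0.0857
grasp_force: 0.0
```

```bash
python3 - <<'E'
from h import *
o=bot.get_obs();print(o["eef_pos"],o["joint_pos"].round(3),tool()[1].as_matrix().round(3).tolist())
E
```

```text
[0.15734479 0.57813832 0.53753448] [ 1.317  0.531  1.274  2.149 -0.025  0.005] [[-0.252, -0.966, 0.065], [-0.954, 0.259, 0.153], [-0.165, -0.023, -0.986]]
```

Emit:
move_arm(motion=[{"x": -20, "y": 0, "z": -60, "yaw": 0}, {"x": -20, "y": 0, "z": -90, "yaw": 0}, {"x": -20, "y": 0, "z": -90, "yaw": 0}, {"x": -20, "y": 0, "z": -90, "yaw": 0}, {"x": -20, "y": 0, "z": -90, "yaw": 0}])

```text
clock: 29.45
eef_pos: [0.1483, 0.5515, 0.5884]
tool_rot: [-0.605, 0.786, 0.068, 0.107]
ft_force: [-0.4, -0.4, -0.5]
grip_width: 0.0852
grasp_force: 0.0
```

Emit:
move_arm(motion=[{"x": 0, "y": 0, "z": -60, "yaw": 0}, {"x": 0, "y": 0, "z": -90, "yaw": 0}, {"x": 0, "y": 0, "z": -90, "yaw": 0}, {"x": 0, "y": 0, "z": -90, "yaw": 0}, {"x": 0, "y": 0, "z": -90, "yaw": 0}])

```text
clock: 30.08
eef_pos: [0.1383, 0.5156, 0.6432]
tool_rot: [-0.601, 0.78, 0.098, 0.145]
ft_force: [-0.4, 0.8, -1.1]
grip_width: 0.0851
grasp_force: 0.0
```

```bash
python3 - <<'E'
from h import *
o=bot.get_obs();print(o["eef_pos"],o["joint_pos"].round(3),tool()[1].as_matrix().round(3).tolist())
E
```

```text
[0.1383263  0.51563047 0.64323242] [ 1.323  0.345  1.274  2.149 -0.026  0.006] [[-0.236, -0.966, 0.109], [-0.909, 0.259, 0.327], [-0.344, -0.022, -0.939]]
```

Emit:
move_arm(motion=[{"x": 0, "y": 0, "z": -90, "yaw": 0}, {"x": 0, "y": 0, "z": -120, "yaw": 0}, {"x": 0, "y": 0, "z": -120, "yaw": 0}, {"x": 0, "y": 0, "z": -120, "yaw": 0}, {"x": 0, "y": 0, "z": -120, "yaw": 0}, {"x": 0, "y": 0, "z": -120, "yaw": 0}, {"x": 0, "y": 0, "z": -120, "yaw": 0}, {"x": 0, "y": 0, "z": -120, "yaw": 0}])

```text
clock: 31.08
eef_pos: [0.1287, 0.4721, 0.6964]
tool_rot: [-0.595, 0.771, 0.129, 0.185]
ft_force: [-0.5, -0.5, 0.0]
grip_width: 0.0851
grasp_force: 0.0
```

Emit:
move_arm(motion=[{"x": 0, "y": 0, "z": -90, "yaw": 0}, {"x": 0, "y": 0, "z": -120, "yaw": 0}, {"x": 0, "y": 0, "z": -120, "yaw": 0}, {"x": 0, "y": 0, "z": -120, "yaw": 0}, {"x": 0, "y": 0, "z": -120, "yaw": 0}])

```text
clock: 31.7
eef_pos: [0.118, 0.4255, 0.7429]
tool_rot: [-0.588, 0.761, 0.159, 0.224]
ft_force: [-0.3, -0.2, -0.2]
grip_width: 0.0855
grasp_force: 0.0
```

```bash
python3 - <<'E'
from h import *
o=bot.get_obs();m=tool()[1].as_matrix();print(o["eef_pos"],o["joint_pos"].round(3),m.round(3).tolist(),np.degrees(np.arccos(-m[2,2])))
E
```

```text
[0.1179925  0.42546306 0.74288445] [ 1.315  0.141  1.274  2.149 -0.021 -0.006] [[-0.209, -0.966, 0.154], [-0.824, 0.259, 0.504], [-0.527, -0.022, -0.85]] 31.815305353463913
```

Emit:
move_arm(motion=[{"x": 0, "y": 0, "z": -90, "yaw": 0}, {"x": 0, "y": 0, "z": -120, "yaw": 0}, {"x": 0, "y": 0, "z": -120, "yaw": 0}, {"x": 0, "y": 0, "z": -120, "yaw": 0}, {"x": 0, "y": 0, "z": -120, "yaw": 0}])

```text
clock: 32.33
eef_pos: [0.107, 0.3745, 0.7842]
tool_rot: [-0.579, 0.749, 0.187, 0.261]
ft_force: [0.1, 0.4, 0.3]
grip_width: 0.0857
grasp_force: 0.0
```

Emit:
move_arm(motion=[{"x": 0, "y": 0, "z": -90, "yaw": 0}, {"x": 0, "y": 0, "z": -120, "yaw": 0}, {"x": 0, "y": 0, "z": -120, "yaw": 0}, {"x": 0, "y": 0, "z": -120, "yaw": 0}, {"x": 0, "y": 0, "z": -120, "yaw": 0}])

```text
clock: 32.95
eef_pos: [0.0914, 0.3205, 0.8204]
tool_rot: [-0.568, 0.736, 0.214, 0.3]
ft_force: [0.0, 0.6, -0.4]
grip_width: 0.0854
grasp_force: 0.0
```

Emit:
move_arm(motion=[{"x": 0, "y": 0, "z": -90, "yaw": 0}, {"x": 0, "y": 0, "z": -120, "yaw": 0}, {"x": 0, "y": 0, "z": -120, "yaw": 0}, {"x": 0, "y": 0, "z": -120, "yaw": 0}, {"x": 0, "y": 0, "z": -120, "yaw": 0}])

```text
clock: 33.58
eef_pos: [0.0627, 0.2137, 0.8713]
tool_rot: [-0.561, 0.694, 0.258, 0.371]
ft_force: [1.6, -0.6, 0.7]
grip_width: 0.0856
grasp_force: 0.0
```

```bash
python3 - <<'E'
from h import *
o=bot.get_obs();m=tool()[1].as_matrix();print(o["eef_pos"],o["joint_pos"].round(3),m.round(3).tolist(),np.degrees(np.arccos(-m[2,2])))
bot.camera("top")
for n in ("caddy_green","caddy_white"): print(n,[(round(k["score"],2),np.round(k["centre"]).tolist()) for k in bot.cut_out("top",n)[:3]])
E
```

```text
[0.06271326 0.2137002  0.87131702] [ 1.306 -0.24   1.275  2.149 -0.016 -0.06 ] [[-0.097, -0.969, 0.225], [-0.587, 0.238, 0.774], [-0.804, -0.058, -0.592]] 53.688694020070834
caddy_green [(0.81, [200.0, 197.0]), (0.5, [230.0, 189.0])]
caddy_white [(0.65, [204.0, 334.0])]
```

Emit:
move_arm(motion=[{"x": 0, "y": 0, "z": 0, "yaw": 0}, {"x": 2, "y": -1.5, "z": 1, "yaw": 0}, {"x": 5, "y": -4, "z": 2, "yaw": 0}, {"x": 5, "y": -4, "z": 2, "yaw": 0}, {"x": 5, "y": -4, "z": 2, "yaw": 0}])

```text
clock: 34.35
eef_pos: [0.102, 0.186, 0.8183]
tool_rot: [-0.548, 0.704, 0.251, 0.377]
ft_force: [0.2, 0.4, 0.1]
grip_width: 0.0852
grasp_force: 0.0
```

```bash
python3 - <<'E'
from h import *
o=bot.get_obs();m=tool()[1].as_matrix();print(o["eef_pos"],o["joint_pos"].round(3),m.round(3).tolist(),np.degrees(np.arccos(-m[2,2])),delta([.47,-.06,.28]))
E
```

```text
[0.10204207 0.18595947 0.81834712] [ 2.06  -0.432  0.903  2.149 -0.625  0.482] [[-0.117, -0.96, 0.254], [-0.581, 0.274, 0.766], [-0.805, -0.059, -0.59]] 53.838774182747635 [ 53.36 -38.9   22.28]
```

Emit:
move_arm(motion=[{"x": -0.5, "y": -4, "z": 1, "yaw": 0}, {"x": -1, "y": -8, "z": 2, "yaw": 0}, {"x": -1.4, "y": -11, "z": 3, "yaw": 0}, {"x": -1.8, "y": -14.4, "z": 3.8, "yaw": 0}, {"x": -1.8, "y": -14.4, "z": 3.8, "yaw": 0}, {"x": -1.8, "y": -14.4, "z": 3.8, "yaw": 0}, {"x": -1.8, "y": -14.4, "z": 3.8, "yaw": 0}, {"x": -1.8, "y": -14.4, "z": 3.8, "yaw": 0}])

```text
clock: 35.35
eef_pos: [0.1554, 0.1478, 0.7803]
tool_rot: [-0.534, 0.697, 0.259, 0.402]
ft_force: [-0.3, -0.6, -0.4]
grip_width: 0.0852
grasp_force: 0.0
```

```bash
python3 - <<'E'
from h import *
o=bot.get_obs();m=tool()[1].as_matrix();print(o["eef_pos"],o["joint_pos"].round(3),m.round(3).tolist(),np.degrees(np.arccos(-m[2,2])),delta([.47,-.06,.28]))
E
```

```text
[0.15536217 0.14775509 0.78034694] [ 2.214 -0.613  0.672  2.149 -0.778  0.606] [[-0.106, -0.953, 0.284], [-0.536, 0.295, 0.791], [-0.838, -0.068, -0.542]] 57.19738474227378 [ 49.72 -32.7   19.6 ]
```

Emit:
move_arm(motion=[{"x": -1, "y": 2, "z": 5, "yaw": 0}, {"x": -2, "y": 4, "z": 10, "yaw": 0}, {"x": -3, "y": 6, "z": 15, "yaw": 0}, {"x": -4, "y": 8, "z": 20, "yaw": 0}, {"x": -5, "y": 10, "z": 25, "yaw": 0}, {"x": -6, "y": 12, "z": 30, "yaw": 0}, {"x": -6.5, "y": 13, "z": 32.4, "yaw": 0}, {"x": -6.5, "y": 13, "z": 32.4, "yaw": 0}, {"x": -6.5, "y": 13, "z": 32.4, "yaw": 0}, {"x": -6.5, "y": 13, "z": 32.4, "yaw": 0}])

```text
clock: 36.6
eef_pos: [0.1287, 0.464, 0.6512]
tool_rot: [-0.533, 0.698, 0.259, 0.403]
ft_force: [-0.5, 0.1, 0.1]
grip_width: 0.0855
grasp_force: 0.0
```

```bash
python3 - <<'E'
from h import *
o=bot.get_obs();m=tool()[1].as_matrix();print(o["eef_pos"],o["joint_pos"].round(3),m.round(3).tolist(),np.degrees(np.arccos(-m[2,2])),np.degrees(np.arctan2(m[1,2],m[0,2])))
E
```

```text
[0.12874356 0.46401001 0.65123294] [ 1.386 -0.426  0.034  1.039 -0.136  0.007] [[-0.108, -0.952, 0.286], [-0.535, 0.298, 0.79], [-0.838, -0.068, -0.542]] 57.20087052005183 70.10834597868748
```

Emit:
move_arm(motion=[{"x": 2, "y": -3, "z": 0.3, "yaw": 8}, {"x": 5, "y": -6.5, "z": 0.8, "yaw": 17}, {"x": 8, "y": -10.5, "z": 1.3, "yaw": 27}, {"x": 11, "y": -14.5, "z": 1.8, "yaw": 37}, {"x": 14, "y": -18.5, "z": 2.3, "yaw": 47}, {"x": 17, "y": -22.5, "z": 2.8, "yaw": 57}, {"x": 19.2, "y": -25.4, "z": 3.1, "yaw": 66}, {"x": 19.2, "y": -25.4, "z": 3.1, "yaw": 70}, {"x": 19.2, "y": -25.4, "z": 3.1, "yaw": 70}])

```text
clock: 37.72
eef_pos: [0.3581, 0.3091, 0.4904]
tool_rot: [-0.037, 0.878, 0.443, 0.18]
ft_force: [-0.8, -0.8, 0.9]
grip_width: 0.0858
grasp_force: 0.0
```

```bash
python3 - <<'E'
from h import *
o=bot.get_obs();m=tool()[1].as_matrix();print(o["eef_pos"],o["joint_pos"].round(3),m.round(3).tolist(),np.degrees(np.arccos(-m[2,2])),np.degrees(np.arctan2(m[1,2],m[0,2])),delta([.47,-.036,.32]))
E
```

```text
[0.3581441  0.30913238 0.49038408] [ 0.249 -0.365 -0.308  0.915  0.77   0.465] [[-0.932, -0.224, 0.283], [0.095, 0.605, 0.791], [-0.349, 0.764, -0.543]] 57.117650987175324 70.27389436332543 [ -7.75 -36.41 -14.86]
```

Emit:
move_arm(motion=[{"x": -0.4, "y": -2, "z": -0.8, "yaw": 9}, {"x": -1.2, "y": -5.5, "z": -2.2, "yaw": 19}, {"x": -2, "y": -9.5, "z": -3.8, "yaw": 29}, {"x": -3, "y": -13.5, "z": -5.4, "yaw": 39}, {"x": -3.8, "y": -17.5, "z": -7, "yaw": 49}, {"x": -4.6, "y": -21.5, "z": -8.6, "yaw": 59}, {"x": -5.4, "y": -25.5, "z": -10.3, "yaw": 69}, {"x": -6.2, "y": -29.5, "z": -12, "yaw": 79}, {"x": -7, "y": -33, "z": -13.5, "yaw": 89}, {"x": -7.5, "y": -35.5, "z": -14.5, "yaw": 99}, {"x": -7.8, "y": -36.4, "z": -14.9, "yaw": 108}, {"x": -7.8, "y": -36.4, "z": -14.9, "yaw": 114.6}, {"x": -7.8, "y": -36.4, "z": -14.9, "yaw": 114.6}, {"x": -7.8, "y": -36.4, "z": -14.9, "yaw": 114.6}])

```text
clock: 39.48
eef_pos: [0.4703, -0.0351, 0.3216]
tool_rot: [0.717, 0.507, 0.392, -0.275]
ft_force: [0.1, 0.3, 0.2]
grip_width: 0.0854
grasp_force: 0.0
```

```bash
python3 - <<'E'
from h import *
o=bot.get_obs();m=tool()[1].as_matrix();print(o["eef_pos"],o["joint_pos"].round(3),m.round(3).tolist(),np.degrees(np.arccos(-m[2,2])),np.degrees(np.arctan2(m[1,2],m[0,2])))
im,M,ks=bar("caddy_white",save="pics/w5.png")
print(M["world_from_camera"].round(3))
E
```

```text
[ 0.47026498 -0.03508877  0.32164801] [-0.621  0.297 -0.07   1.606  0.941  1.082] [[0.179, 0.942, 0.283], [0.511, -0.335, 0.791], [0.84, 0.003, -0.542]] 57.192574199849105 70.33455596118485
[[ 0.942 -0.26   0.212  0.446]
 [-0.335 -0.735  0.589 -0.108]
 [ 0.003 -0.626 -0.78   0.467]
 [ 0.     0.     0.     1.   ]]
```

View pics/w5.png

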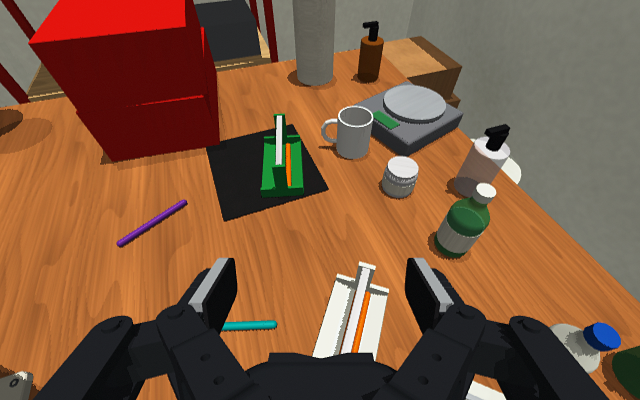

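Wrist view: the white bar's far end is at (366,264), and the bar runs down to about (342,350). The green caddy stands on the mat with its rods.

```bash
python3 - <<'E'
from h import *
im=cv2.imread("pics/w5.png")[240:380,280:440]; cv2.imwrite("pics/w5c.png",cv2.resize(im,(800,700)[:2],interpolation=cv2.INTER_CUBIC)[:600])
q=ray("wrist",[(366,265),(347,340)],.084)[:,:2]; d=q[0]-q[1]; print(q.round(4).tolist(),np.degrees(np.arctan2(d[1],d[0])))
bot.camera("top")
k=bot.cut_out("top","caddy_white")[0];r=cv2.minAreaRect(np.argwhere(k["mask"])[:,::-1].astype(np.float32));print(r,ray("top",[r[0]],.03))
E
```

```text
[[0.5716, 0.0506], [0.5077, -0.0319]] 52.21194925335551Traceback (most recent call last):
  File "<stdin>", line 5, in <module>
IndexError: list index out of range
```

View pics/w5c.png

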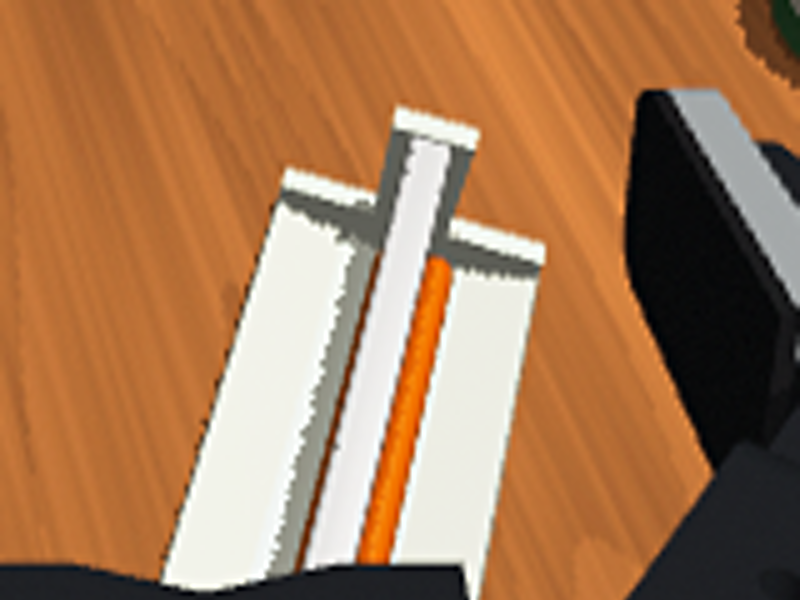

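```bash
python3 - <<'E'
from h import *
q=ray("wrist",[(366.2,268.5),(346.2,353)],.084)[:,:2]; d=q[0]-q[1]; L=np.linalg.norm(d); d/=L; print(q.round(4).tolist(),L,np.degrees(np.arctan2(d[1],d[0])),"centre",(q[0]-.076*d).round(4))
bot.camera("top"); bot.camera("side")
for c in ("top","side"):
  for k in bot.cut_out(c,"caddy_white")[:2]: print(c,k["score"],k["centre"],ray(c,[k["centre"][::-1]],.03))
E
```

```text
[[0.5695, 0.0455], [0.5011, -0.0448]] 0.11333346449807534 52.85735877325312 centre [ 0.5236 -0.0151]
top 0.61 [201.7, 334.2] [[ 0.51995481 -0.01096265  0.03      ]]
side 0.6 [241.1, 327.3] [[ 0.51348357 -0.02335781  0.03      ]]
```

```bash
python3 - <<'E'
from h import *
for g in ([.514,-.024,.16],[.514,-.024,.073]): print(delta(g))
E
```

```text
[-12.21   3.73  10.9 ]
[-19.52   3.72  15.61]
```

Emit:
move_arm(motion=[{"x": -2.5, "y": 0.8, "z": 2.2, "yaw": 0}, {"x": -6, "y": 1.9, "z": 5.4, "yaw": 0}, {"x": -9.5, "y": 3, "z": 8.5, "yaw": 0}, {"x": -12.2, "y": 3.7, "z": 10.9, "yaw": 0}, {"x": -14.7, "y": 3.7, "z": 12.5, "yaw": 0}, {"x": -17.2, "y": 3.7, "z": 14.1, "yaw": 0}, {"x": -18.8, "y": 3.7, "z": 15.2, "yaw": 0}, {"x": -19.5, "y": 3.7, "z": 15.6, "yaw": 0}, {"x": -19.5, "y": 3.7, "z": 15.6, "yaw": 0}])

```text
clock: 41.0
eef_pos: [0.5137, -0.0239, 0.0731]
tool_rot: [0.718, 0.506, 0.392, -0.276]
ft_force: [-0.2, 0.2, -0.1]
grip_width: 0.0854
grasp_force: 0.0
```

```bash
python3 - <<'E'
from h import *
o=bot.get_obs(); print(o["ft_force"].round(1),o["joint_pos"].round(2))
cv2.imwrite("pics/g1.png",bot.camera("wrist"))
a=bot.camera("side")[110:330,200:480]; cv2.imwrite("pics/g1s.png",cv2.resize(a,(764,600),interpolation=cv2.INTER_CUBIC))
E
```

```text
[-0.2  0.2 -0.1] [-0.55  0.63 -0.29  0.97  0.97  1.2 ]
```

View pics/g1s.png

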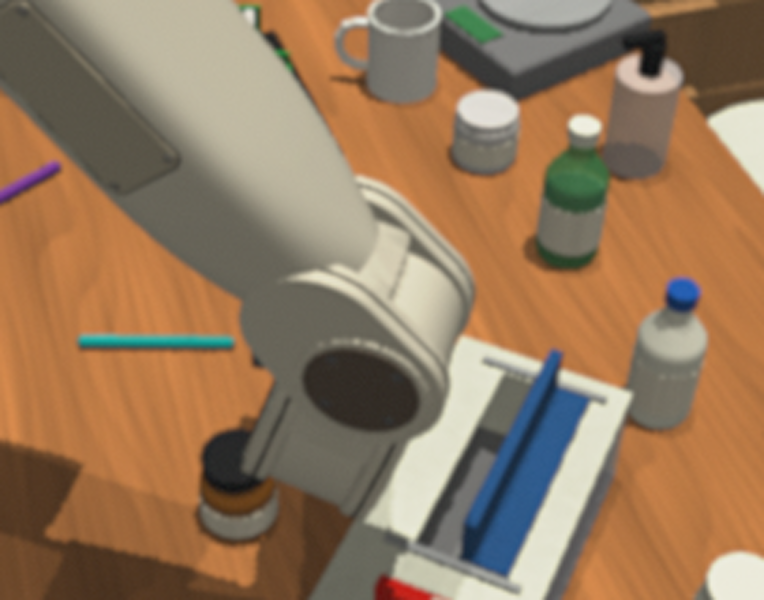

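Emit:
move_arm(motion=[{"x": 0, "y": 0, "z": 0, "yaw": 0}, {"x": 0, "y": 0, "z": 0, "yaw": 0}, {"x": 0, "y": 0, "z": 0, "yaw": 0}, {"x": 0, "y": 0, "z": 0, "yaw": 0}, {"x": 0, "y": 0, "z": 0, "yaw": 0}, {"x": 0, "y": 0, "z": 0, "yaw": 0}, {"x": 0, "y": 0, "z": 0, "yaw": 0}], gripper=-1)

```text
clock: 41.98
eef_pos: [0.5141, -0.0239, 0.0737]
tool_rot: [0.717, 0.506, 0.392, -0.275]
ft_force: [-0.9, -0.1, 4.6]
grip_width: 0.0108
grasp_force: 58.8
```

Emit:
move_arm(motion=[{"x": 1, "y": 0, "z": -0.65, "yaw": 0}, {"x": 2, "y": 0, "z": -1.3, "yaw": 0}, {"x": 2, "y": 0, "z": -1.3, "yaw": 0}])

```text
clock: 42.35
eef_pos: [0.5142, -0.0245, 0.0978]
tool_rot: [0.718, 0.506, 0.392, -0.274]
ft_force: [-0.4, -0.1, -2.5]
grip_width: 0.0106
grasp_force: 58.5
```

```bash
python3 - <<'E'
from h import *
o=bot.get_obs(); print(o["ft_force"].round(1),o["grip_width"],tool()[0],tool()[1].as_matrix().round(3).tolist())
a=bot.camera("wrist"); cv2.imwrite("pics/g2.png",a)
E
```

```text
[-0.4 -0.1 -2.5] 0.010601258791501667 [ 0.51419405 -0.0244602   0.09784254] [[0.18, 0.942, 0.284], [0.512, -0.337, 0.791], [0.84, 0.003, -0.543]]
```

View pics/g2.png

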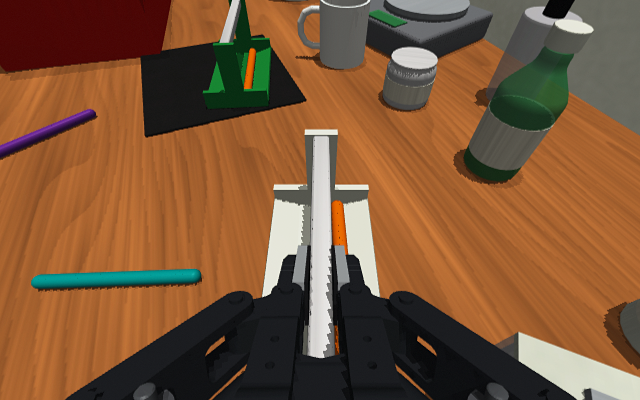

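The grip is level and aligned. Plan the tipping path.

```bash
cat >> h.py <<'E'
C=np.array([.5381,-.252,0]);A=np.radians(47.8);U=np.array([np.cos(A),np.sin(A),0]);V=np.array([U[1],-U[0],0])
def plan(barfar,zlift,stages):
    """barfar: world xy of far inner bar end now; stages: (psi, lip x mm, lip y mm, lowest z)"""
    p,r=tool(); m=r.as_matrix(); zt=m[:,2]
    u=np.r_[zt[:2],0]; u/=np.linalg.norm(u); l=np.array([u[1],-u[0],0])
    B=np.r_[barfar,.078+zlift]-u*.076
    print("grip offset s",np.round(((p-zt*.009)-B)@u*1e3,1),"lateral",np.round((p-B)@l*1e3,1))
    for psi,lx,ly,lz in stages:
        Q=R.from_rotvec(zt*np.radians(psi)).as_matrix()
        pts=np.array([u*a*.082+l*b+np.array([0,0,h-.078]) for a in(-1,1) for b,h in((.042,.012),(.020,0),(-.02,0),(-.042,.012))])@Q.T
        lipm=Q@(l*.042+np.array([0,0,-.066])); 
        Bn=C+V*lx/1e3+U*ly/1e3-lipm; Bn[2]=lz-pts[:,2].min()
        T=Bn+Q@(p-B); ue=Q@u; up=Q[:,2]
        lp=(Bn+pts-C); 
        print("psi",psi,"rows",np.round(m.T@(T-p)*100,1),"TCP",T.round(3),"az-box %.1f slope %.1f tip %.1f"%(np.degrees(np.arctan2(ue[1],ue[0])-A),np.degrees(np.arcsin(ue[2])),np.degrees(np.arccos(up[2]))),"lip ends x,y,z",[np.round([lp[i]@V*1e3,lp[i]@U*1e3,lp[i][2]*1e3]).tolist() for i in (0,4)])
E
python3 - <<'E'
from h import *
f=ray("wrist",[(321,137)],.084+.024)[0,:2]; print(f)
plan(f,.024,[(0,-30,37,.20),(15,-22,37,.16),(15,-22,37,.107),(28,-18,37,.106),(40,-17,37,.106),(48,-17,37,.106),(53,-17,37,.106)])
E
```

```text
[0.54603948 0.05979594]
grip offset s -21.6 lateral -1.8
psi 0 rows [  5.3   4.2 -24.2] TCP [ 0.495 -0.203  0.273] az-box 22.5 slope 0.0 tip 0.0 lip ends x,y,z [[1.0, -39.0, 212.0], [-61.0, 113.0, 212.0]]
psi 15 rows [  2.4   6.3 -22.1] TCP [ 0.515 -0.208  0.238] az-box 14.4 slope -0.9 tip 12.6 lip ends x,y,z [[-2.0, -42.0, 169.0], [-42.0, 116.0, 167.0]]
psi 15 rows [ -2.    6.2 -19.2] TCP [ 0.515 -0.208  0.185] az-box 14.4 slope -0.9 tip 12.6 lip ends x,y,z [[-2.0, -42.0, 116.0], [-42.0, 116.0, 114.0]]
psi 28 rows [ -1.7   7.9 -19.2] TCP [ 0.531 -0.212  0.187] az-box 7.7 slope -3.1 tip 23.5 lip ends x,y,z [[-7.0, -44.0, 117.0], [-29.0, 118.0, 108.0]]
psi 40 rows [ -1.4   9.3 -19.3] TCP [ 0.544 -0.215  0.191] az-box 1.9 slope -6.1 tip 33.4 lip ends x,y,z [[-14.0, -44.0, 123.0], [-20.0, 118.0, 106.0]]
psi 48 rows [ -1.   10.1 -19.5] TCP [ 0.552 -0.218  0.195] az-box -1.6 slope -8.7 tip 40.0 lip ends x,y,z [[-19.0, -44.0, 131.0], [-15.0, 118.0, 106.0]]
psi 53 rows [ -0.9  10.7 -19.7] TCP [ 0.557 -0.22   0.197] az-box -3.7 slope -10.5 tip 44.0 lip ends x,y,z [[-22.0, -43.0, 136.0], [-12.0, 117.0, 106.0]]
```

Emit:
move_arm(motion=[{"x": 4, "y": 0, "z": -2.5, "yaw": 0}, {"x": 8.5, "y": 0, "z": -5.5, "yaw": 0}, {"x": 10.8, "y": 0.8, "z": -9, "yaw": 0}, {"x": 10.3, "y": 1.8, "z": -13, "yaw": 0}, {"x": 8.8, "y": 2.6, "z": -17, "yaw": 0}, {"x": 7.2, "y": 3.4, "z": -20.5, "yaw": 0}, {"x": 5.8, "y": 4, "z": -23.2, "yaw": 0}, {"x": 5.3, "y": 4.2, "z": -24.2, "yaw": 0}, {"x": 5, "y": 4.5, "z": -24, "yaw": 2}, {"x": 4.2, "y": 5.1, "z": -23.4, "yaw": 6}, {"x": 3.4, "y": 5.6, "z": -22.8, "yaw": 10}, {"x": 2.6, "y": 6.2, "z": -22.3, "yaw": 14}, {"x": 2.4, "y": 6.3, "z": -22.1, "yaw": 15}, {"x": 1.5, "y": 6.3, "z": -21.5, "yaw": 15}, {"x": 0.2, "y": 6.3, "z": -20.6, "yaw": 15}, {"x": -1.2, "y": 6.2, "z": -19.7, "yaw": 15}, {"x": -2, "y": 6.2, "z": -19.2, "yaw": 15}, {"x": -2, "y": 6.2, "z": -19.2, "yaw": 15}])

```text
clock: 44.65
eef_pos: [0.5137, -0.2068, 0.1834]
tool_rot: [0.778, 0.407, 0.352, -0.325]
ft_force: [-0.1, -0.8, -1.7]
grip_width: 0.0106
grasp_force: 58.8
```

```bash
python3 - <<'E'
from h import *
o=bot.get_obs(); m=tool()[1].as_matrix(); print(o["ft_force"].round(1),o["joint_pos"].round(2),np.degrees(np.arccos(-m[2,2])),m.round(3).tolist())
bot.camera("wrist");print([(round(k["score"],2),np.round(k["centre"]),k["mask"].sum()) for k in bot.cut_out("wrist","rod_w1")])
E
```

```text
[-0.1 -0.8 -1.7] [-0.81  0.73  0.24  1.69  0.85  1.09] 57.27440810728882 [[0.421, 0.862, 0.283], [0.404, -0.457, 0.792], [0.812, -0.219, -0.541]]
[(0.95, array([232., 337.]), np.int64(462)), (0.77, array([230., 183.]), np.int64(672)), (0.76, array([228., 347.]), np.int64(792)), (0.65, array([174., 111.]), np.int64(585)), (0.26, array([249., 452.]), np.int64(19576))]
```

Emit:
move_arm(motion=[{"x": 0.3, "y": 0.7, "z": 0, "yaw": 6}, {"x": 0.7, "y": 1.5, "z": 0, "yaw": 13}, {"x": 1.1, "y": 2.1, "z": 0, "yaw": 19}, {"x": 1.4, "y": 2.7, "z": -0.1, "yaw": 25}, {"x": 1.7, "y": 3.1, "z": -0.2, "yaw": 29}, {"x": 2, "y": 3.4, "z": -0.3, "yaw": 33}, {"x": 2, "y": 3.4, "z": -0.3, "yaw": 33}, {"x": 2, "y": 3.4, "z": -0.3, "yaw": 33}, {"x": 2, "y": 3.4, "z": -0.3, "yaw": 33}, {"x": 2.3, "y": 3.9, "z": -0.4, "yaw": 38}, {"x": 2.3, "y": 3.9, "z": -0.4, "yaw": 38}, {"x": 2.3, "y": 3.9, "z": -0.4, "yaw": 38}, {"x": 2.3, "y": 3.9, "z": -0.4, "yaw": 38}, {"x": 2.3, "y": 3.9, "z": -0.4, "yaw": 38}])

```text
clock: 46.5
eef_pos: [0.5561, -0.2187, 0.1965]
tool_rot: [0.868, 0.132, 0.228, -0.421]
ft_force: [0.2, -1.2, -1.5]
grip_width: 0.0105
grasp_force: 58.9
```

```bash
python3 - <<'E'
from h import *
o=bot.get_obs(); print(o["ft_force"].round(1),o["joint_pos"].round(2))
w=bot.camera("wrist");print([(round(k["score"],2),np.round(k["centre"]),k["mask"].sum()) for k in bot.cut_out("wrist","rod_w1")])
s=bot.camera("side"); print([(round(k["score"],2),np.round(k["centre"]),k["mask"].sum()) for k in bot.cut_out("side","rod_w1")])
t=cv2.resize(s[170:390,240:480],(640,587)); cv2.imwrite("pics/t1.png",np.hstack([cv2.resize(w,(400,250)),cv2.resize(s[200:360,270:470],(400,320))[:250]]) if 0 else np.vstack([w[150:400],cv2.resize(s[200:360,240:480],(640,427))[:350]]))
E
```

```text
[ 0.2 -1.2 -1.5] [-0.77  0.78  0.39  1.75  0.87  1.79]
[(0.88, array([299., 183.]), np.int64(385)), (0.19, array([213., 213.]), np.int64(2227))]
[(0.57, array([188., 192.]), np.int64(69)), (0.52, array([237., 250.]), np.int64(234)), (0.21, array([355., 348.]), np.int64(5519))]
```

View pics/t1.png

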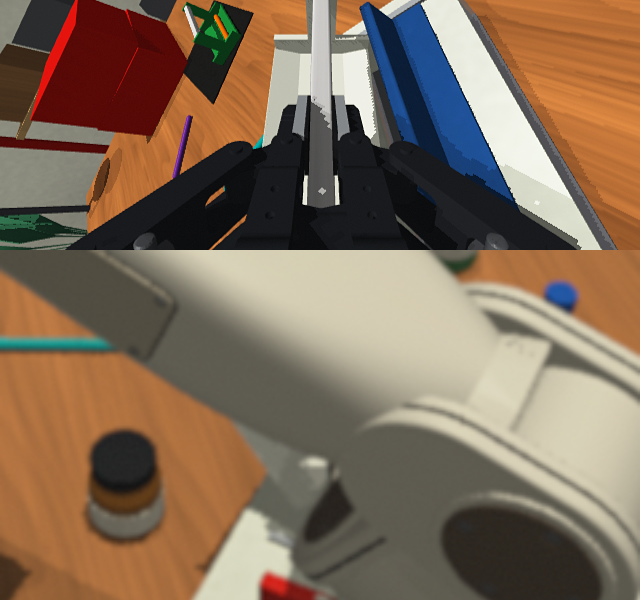

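The white caddy is empty. Now take it to the mat.

```bash
python3 - <<'E'
from h import *
for g in ([.535,-.21,.27],[.48,-.10,.30],[.44,.14,.30],[.424,.387,.22],[.424,.387,.12],[.424,.387,.079]): print(g,delta(g).round(1))
E
```

```text
[0.535, -0.21, 0.27] [ 1.9 -6.4 -3.9]
[0.48, -0.1, 0.3] [ -0.9 -17.4   1.6]
[0.44, 0.14, 0.3] [ -3.4 -33.7  19.5]
[0.424, 0.387, 0.22] [ -7.9 -44.1  42.9]
[0.424, 0.387, 0.12] [-13.  -37.4  48.3]
[0.424, 0.387, 0.079] [-15.  -34.6  50.6]
```

Emit:
move_arm(motion=[{"x": 0.9, "y": -3, "z": -2, "yaw": -6}, {"x": 1.9, "y": -6.4, "z": -3.9, "yaw": -14}, {"x": 1.2, "y": -9.5, "z": -2.6, "yaw": -22}, {"x": 0.2, "y": -13, "z": -0.6, "yaw": -31}, {"x": -0.9, "y": -17.4, "z": 1.6, "yaw": -40}, {"x": -1.5, "y": -21, "z": 5.5, "yaw": -48}, {"x": -2.2, "y": -25, "z": 10, "yaw": -52}, {"x": -2.8, "y": -29, "z": 14.5, "yaw": -53}, {"x": -3.4, "y": -33.7, "z": 19.5, "yaw": -53}, {"x": -4.3, "y": -35.8, "z": 24, "yaw": -53}, {"x": -5.3, "y": -38, "z": 29, "yaw": -53}, {"x": -6.3, "y": -40.3, "z": 34, "yaw": -53}, {"x": -7.2, "y": -42.5, "z": 39, "yaw": -53}, {"x": -7.9, "y": -44.1, "z": 42.9, "yaw": -53}, {"x": -7.9, "y": -44.1, "z": 42.9, "yaw": -53}, {"x": -9.5, "y": -42, "z": 44.5, "yaw": -53}, {"x": -11.5, "y": -39.4, "z": 46.6, "yaw": -53}, {"x": -13, "y": -37.4, "z": 48.3, "yaw": -53}, {"x": -13, "y": -37.4, "z": 48.3, "yaw": -53}, {"x": -13, "y": -37.4, "z": 48.3, "yaw": -53}])

```text
clock: 49.2
eef_pos: [0.4244, 0.3866, 0.1214]
tool_rot: [0.718, 0.505, 0.392, -0.275]
ft_force: [0.5, 0.2, 0.1]
grip_width: 0.0109
grasp_force: 59.3
```

```bash
python3 - <<'E'
from h import *
o=bot.get_obs(); m=tool()[1].as_matrix(); print(o["ft_force"].round(1),o["joint_pos"].round(2),m.round(3).tolist())
w=bot.camera("wrist"); cv2.imwrite("pics/p1.png",w)
d=bot.cut_out("wrist","caddy_green")
for k in d[:2]:
    r=cv2.minAreaRect(np.argwhere(k["mask"])[:,::-1].astype(np.float32)); print(k["score"],k["centre"],r, ray("wrist",[k["centre"][::-1]],.03))
M=bot.camera_model("wrist"); print("mat corners px",proj("wrist",[[.585,.506,.004],[.596,.27,.004],[.378,.26,.004],[.368,.493,.004]],M).round().tolist())
bot.camera("top")
for k in bot.cut_out("top","caddy_green")[:1]+bot.cut_out("top","mat")[:1]: print(k["score"],k["centre"],ray("top",[k["centre"][::-1]],.03))
print(delta([.424,.387,.079]))
E
```

```text
[0.5 0.2 0.1] [ 0.41  0.29 -0.9  -0.43  0.66  2.62] [[0.181, 0.941, 0.285], [0.509, -0.337, 0.792], [0.841, 0.001, -0.541]]
0.63 [264.0, 428.2] ((429.8652648925781, 289.09674072265625), (205.74172973632812, 116.31069946289062), 67.239990234375) [[0.53110318 0.39519068 0.03      ]]
mat corners px [[410.0, 182.0], [585.0, 397.0], [315.0, 570.0], [232.0, 243.0]]
0.73 [132.5, 454.1] [[ 0.71714308 -0.33619119  0.03      ]]
0.87 [189.6, 206.8] [[0.54717784 0.33376577 0.03      ]]
[-3.62 -0.04  2.31]
```

View pics/p1.png

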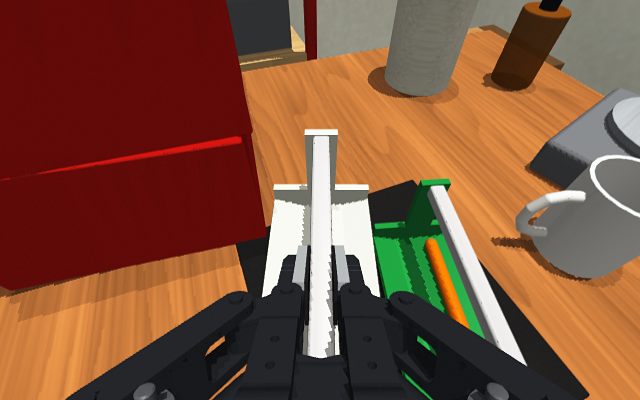

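Emit:
move_arm(motion=[{"x": -1, "y": 0, "z": 0.6, "yaw": 0}, {"x": -2.2, "y": 0, "z": 1.4, "yaw": 0}, {"x": -3.1, "y": 0, "z": 2, "yaw": 0}, {"x": -3.6, "y": 0, "z": 2.3, "yaw": 0}, {"x": -3.6, "y": 0, "z": 2.3, "yaw": 0}, {"x": -3.6, "y": 0, "z": 2.3, "yaw": 0}])

```text
clock: 50.2
eef_pos: [0.4237, 0.3867, 0.0779]
tool_rot: [0.718, 0.506, 0.392, -0.275]
ft_force: [-0.2, 0.2, -1.0]
grip_width: 0.0109
grasp_force: 59.3
```

Emit:
move_arm(motion=[{"x": 0, "y": 0, "z": 0, "yaw": 0}, {"x": 0, "y": 0, "z": 0, "yaw": 0}, {"x": 0, "y": 0, "z": 0, "yaw": 0}, {"x": 1.5, "y": 0, "z": -1, "yaw": 0}, {"x": 4, "y": 0, "z": -2.6, "yaw": 0}, {"x": 7, "y": 0, "z": -5, "yaw": 0}, {"x": 9, "y": 2, "z": -9, "yaw": 0}, {"x": 9.5, "y": 5, "z": -13, "yaw": 0}, {"x": 9.6, "y": 8, "z": -16.5, "yaw": 0}, {"x": 9.6, "y": 9.2, "z": -17, "yaw": 0}, {"x": 9.6, "y": 9.2, "z": -17, "yaw": 0}], gripper=0)

```text
clock: 51.58
eef_pos: [0.4799, 0.2697, 0.2499]
tool_rot: [0.718, 0.505, 0.392, -0.275]
ft_force: [-0.3, 0.1, 0.4]
grip_width: 0.0431
grasp_force: 0.0
```

```bash
python3 - <<'E'
from h import *
print(tool()[0],bot.get_obs()["joint_pos"].round(2))
w=bot.camera("wrist"); cv2.imwrite("pics/p2.png",w)
hsv=cv2.cvtColor(w,cv2.COLOR_BGR2HSV)
for n in("caddy_green","caddy_white"):
  for k in bot.cut_out("wrist",n)[:2]:
    ys,xs=np.nonzero(k["mask"]); print(n,round(k["score"],2),k["centre"],xs.min(),xs.max(),ys.min(),ys.max())
print("pred bars",proj("wrist",[[.524+s*.076*.259,.367+s*.076*.966,.088] for s in(-1,1)]).round(),proj("wrist",[[.430+s*.076*.337,.400+s*.076*.94,.088] for s in(-1,1)]).round())
# bright bar segments: rows -> columns of light grey near predicted
g=(hsv[...,1]<40)&(hsv[...,2]>120)
for r in range(90,300,15):
    c=np.nonzero(g[r])[0]; s=np.split(c,np.nonzero(np.diff(c)>2)[0]+1); print(r,[(int(t[0]),int(t[-1])) for t in s if len(t)>5])
E
```

```text
[0.47989719 0.26972636 0.24992402] [ 0.08  0.05 -0.61  0.35  0.87  2.26]
caddy_green 0.85 [284.0, 321.5] 295 369 195 342
caddy_white 0.9 [238.6, 254.6] 217 289 190 332
caddy_white 0.25 [275.4, 335.9] 332 344 233 311
pred bars [[336. 305.]
 [323. 194.]] [[234. 306.]
 [255. 194.]]
90 [(249, 267), (276, 283), (508, 639)]
105 [(500, 639)]
120 [(505, 639)]
135 [(471, 639)]
150 [(448, 639)]
165 [(424, 465), (472, 639)]
180 [(429, 456), (487, 639)]
195 [(249, 257), (416, 426), (493, 500), (525, 547), (556, 639)]
210 [(246, 254), (319, 328), (387, 394), (495, 557), (590, 639)]
225 [(234, 251), (275, 288), (321, 329), (390, 405), (505, 542), (609, 639)]
240 [(230, 287), (322, 331), (449, 454), (626, 639)]
255 [(227, 246), (249, 273), (281, 286), (324, 333), (368, 377)]
270 [(224, 243), (258, 268), (325, 335), (373, 383)]
285 [(220, 239), (253, 264), (327, 337), (377, 388), (512, 554)]
```

```bash
python3 - <<'E'
from h import *
for g in ([.519,.348,.14],[.519,.348,.077]): print(delta(g))
E
```

```text
[-4.42  1.33 13.15]
[-9.72  1.34 16.57]
```

Emit:
move_arm(motion=[{"x": -1, "y": 0.3, "z": 3, "yaw": 0}, {"x": -2.5, "y": 0.8, "z": 8, "yaw": 0}, {"x": -4, "y": 1.3, "z": 12, "yaw": 0}, {"x": -4.4, "y": 1.3, "z": 13.2, "yaw": 0}, {"x": -6, "y": 1.3, "z": 14.2, "yaw": 0}, {"x": -8, "y": 1.3, "z": 15.5, "yaw": 0}, {"x": -9.3, "y": 1.3, "z": 16.3, "yaw": 0}, {"x": -9.7, "y": 1.3, "z": 16.6, "yaw": 0}, {"x": -9.7, "y": 1.3, "z": 16.6, "yaw": 0}])

```text
clock: 52.85
eef_pos: [0.52, 0.3482, 0.0782]
tool_rot: [0.718, 0.506, 0.391, -0.276]
ft_force: [-0.5, -0.0, -0.2]
grip_width: 0.0423
grasp_force: 0.0
```

Emit:
move_arm(motion=[{"x": 0, "y": 0, "z": 0, "yaw": 0}, {"x": 0, "y": 0, "z": 0, "yaw": 0}, {"x": 0, "y": 0, "z": 0, "yaw": 0}, {"x": 0, "y": 0, "z": 0, "yaw": 0}, {"x": 0, "y": 0, "z": 0, "yaw": 0}, {"x": 0, "y": 0, "z": 0, "yaw": 0}], gripper=-1)

```text
clock: 53.6
eef_pos: [0.5212, 0.3478, 0.0797]
tool_rot: [0.717, 0.506, 0.392, -0.276]
ft_force: [-3.0, -0.3, 5.3]
grip_width: 0.0103
grasp_force: 61.4
```

Emit:
move_arm(motion=[{"x": 1, "y": 0, "z": -0.65, "yaw": 0}, {"x": 2, "y": 0, "z": -1.3, "yaw": 0}, {"x": 2, "y": 0, "z": -1.3, "yaw": 0}])

```text
clock: 53.98
eef_pos: [0.5216, 0.3474, 0.1039]
tool_rot: [0.717, 0.506, 0.392, -0.275]
ft_force: [0.6, -0.7, -3.5]
grip_width: 0.0111
grasp_force: 60.6
```

```bash
python3 - <<'E'
from h import *
o=bot.get_obs(); print(o["ft_force"].round(1),o["grip_width"],tool()[0],tool()[1].as_matrix().round(3).tolist())
w=bot.camera("wrist"); cv2.imwrite("pics/p3.png",w)
hsv=cv2.cvtColor(w,cv2.COLOR_BGR2HSV)
gr=(hsv[...,0]>45)&(hsv[...,0]<85)&(hsv[...,1]>120); g=(hsv[...,1]<40)&(hsv[...,2]>120)
for r in range(115,240,5):
    f=lambda q:[(int(t[0]),int(t[-1])) for t in np.split(c:=np.nonzero(q[r,220:420])[0]+220,np.nonzero(np.diff(c)>2)[0]+1) if len(t)>5]
    print(r,f(gr),f(g))
E
```

```text
File "<stdin>", line 7
SyntaxError: assignment expression cannot be used in a comprehension iterable expression
```

```bash
python3 - <<'E'
from h import *
w=bot.camera("wrist"); cv2.imwrite("pics/p3.png",w)
hsv=cv2.cvtColor(w,cv2.COLOR_BGR2HSV)
gr=(hsv[...,0]>45)&(hsv[...,0]<85)&(hsv[...,1]>120); g=(hsv[...,1]<40)&(hsv[...,2]>120)
for r in list(range(115,160,3))+[180,200,220]:
    print(r,np.nonzero(gr[r,260:390])[0][[0,-1]]+260 if gr[r,260:390].any() else None, np.nonzero(g[r,300:345])[0][[0,-1]]+300 if g[r,300:345].any() else None)
E
```

```text
115 None None
118 None None
121 None None
124 None None
127 None None
130 None None
133 None None
136 [304 336] None
139 [304 336] None
142 [304 336] [314 326]
145 [304 336] [313 328]
148 [304 336] [312 328]
151 [305 335] [312 328]
154 [305 335] [312 328]
157 [305 335] [312 328]
180 [305 333] [312 329]
200 [273 366] [311 329]
220 [271 368] [311 330]
```

```bash
python3 - <<'E'
from h import *
f=ray("wrist",[(320.5,142)],.084+.028)[0,:2]; print(f)
plan(f,.028,[(0,-30,37,.20),(15,-22,37,.16),(15,-22,37,.107),(28,-18,37,.106),(40,-17,37,.106),(48,-17,37,.106),(53,-17,37,.106)])
for g in ([.521,.347,.20],[.50,.24,.28],[.48,.0,.30]): print(g,delta(g))
E
```

```text
[0.55216633 0.42872416]
grip offset s -18.6 lateral -1.5
psi 0 rows [-13.9  16.1 -53.3] TCP [ 0.496 -0.2    0.275] az-box 22.4 slope 0.0 tip 0.0 lip ends x,y,z [[1.0, -39.0, 212.0], [-61.0, 113.0, 212.0]]
psi 15 rows [-16.8  18.2 -51.2] TCP [ 0.517 -0.205  0.24 ] az-box 14.4 slope -0.9 tip 12.6 lip ends x,y,z [[-2.0, -42.0, 169.0], [-42.0, 116.0, 167.0]]
psi 15 rows [-21.3  18.2 -48.4] TCP [ 0.517 -0.205  0.187] az-box 14.4 slope -0.9 tip 12.6 lip ends x,y,z [[-2.0, -42.0, 116.0], [-42.0, 116.0, 114.0]]
psi 28 rows [-21.   19.9 -48.3] TCP [ 0.533 -0.21   0.188] az-box 7.7 slope -3.1 tip 23.5 lip ends x,y,z [[-7.0, -44.0, 117.0], [-29.0, 118.0, 108.0]]
psi 40 rows [-20.7  21.4 -48.5] TCP [ 0.547 -0.214  0.192] az-box 1.9 slope -6.1 tip 33.4 lip ends x,y,z [[-14.0, -44.0, 123.0], [-20.0, 118.0, 106.0]]
psi 48 rows [-20.4  22.3 -48.7] TCP [ 0.555 -0.217  0.196] az-box -1.6 slope -8.7 tip 40.0 lip ends x,y,z [[-19.0, -44.0, 131.0], [-15.0, 118.0, 106.0]]
psi 53 rows [-20.3  22.8 -48.8] TCP [ 0.56  -0.219  0.198] az-box -3.7 slope -10.4 tip 44.1 lip ends x,y,z [[-22.0, -43.0, 136.0], [-12.0, 117.0, 106.0]]
[0.521, 0.347, 0.2] [ 8.11  0.   -5.27]
[0.5, 0.24, 0.28] [  9.     1.65 -18.67]
[0.48, 0.0, 0.3] [ -1.93   7.86 -39.31]
```

Emit:
move_arm(motion=[{"x": 2.5, "y": 0, "z": -1.6, "yaw": 0}, {"x": 6, "y": 0, "z": -4, "yaw": 0}, {"x": 8.5, "y": 0.3, "z": -7.5, "yaw": 0}, {"x": 9, "y": 0.8, "z": -12, "yaw": 0}, {"x": 9.2, "y": 1.3, "z": -16.5, "yaw": 0}, {"x": 8, "y": 2.1, "z": -21, "yaw": 0}, {"x": 6, "y": 3.4, "z": -25.5, "yaw": 0}, {"x": 3.5, "y": 4.8, "z": -30, "yaw": 0}, {"x": 1, "y": 6.3, "z": -34.5, "yaw": 0}, {"x": -1.9, "y": 7.9, "z": -39.3, "yaw": 0}, {"x": -4.5, "y": 9.8, "z": -42.5, "yaw": 0}, {"x": -7.5, "y": 11.8, "z": -46, "yaw": 0}, {"x": -10.5, "y": 13.8, "z": -49.5, "yaw": 0}, {"x": -13, "y": 15.5, "z": -52.3, "yaw": 0}, {"x": -13.9, "y": 16.1, "z": -53.3, "yaw": 0}, {"x": -13.9, "y": 16.1, "z": -53.3, "yaw": 0}, {"x": -13.9, "y": 16.1, "z": -53.3, "yaw": 0}])

```text
clock: 56.15
eef_pos: [0.4962, -0.199, 0.2743]
tool_rot: [0.718, 0.506, 0.391, -0.276]
ft_force: [-0.1, 0.2, -2.7]
grip_width: 0.0108
grasp_force: 60.5
```

Emit:
move_arm(motion=[{"x": -0.7, "y": 0.5, "z": 0.5, "yaw": 3}, {"x": -1.5, "y": 1.1, "z": 1, "yaw": 8}, {"x": -2.4, "y": 1.7, "z": 1.7, "yaw": 12}, {"x": -2.9, "y": 2.1, "z": 2.1, "yaw": 15}, {"x": -4, "y": 2.1, "z": 2.8, "yaw": 15}, {"x": -5.5, "y": 2.1, "z": 3.8, "yaw": 15}, {"x": -6.8, "y": 2.1, "z": 4.6, "yaw": 15}, {"x": -7.4, "y": 2.1, "z": 4.9, "yaw": 15}, {"x": -7.4, "y": 2.1, "z": 4.9, "yaw": 15}])

```text
clock: 57.28
eef_pos: [0.5162, -0.2055, 0.1853]
tool_rot: [0.778, 0.407, 0.352, -0.325]
ft_force: [0.0, 0.5, -3.7]
grip_width: 0.0107
grasp_force: 60.5
```

```bash
python3 - <<'E'
from h import *
o=bot.get_obs(); print(o["ft_force"].round(1),tool()[0],tool()[1].as_matrix().round(3).tolist())
for g in ([.533,-.210,.188],[.547,-.214,.192],[.555,-.217,.196],[.56,-.219,.198]): print(delta(g))
E
```

```text
[ 0.   0.5 -3.7] [ 0.51619606 -0.20550136  0.1852931 ] [[0.42, 0.862, 0.283], [0.405, -0.457, 0.792], [0.812, -0.218, -0.541]]
[ 0.74  1.6  -0.03]
[ 1.5   2.9  -0.16]
[ 2.04  3.64 -0.39]
[ 2.33  4.12 -0.52]
```

Emit:
move_arm(motion=[{"x": 0.3, "y": 0.7, "z": 0, "yaw": 6}, {"x": 0.7, "y": 1.5, "z": 0, "yaw": 13}, {"x": 1.1, "y": 2.1, "z": 0, "yaw": 19}, {"x": 1.4, "y": 2.7, "z": -0.1, "yaw": 25}, {"x": 1.7, "y": 3.1, "z": -0.2, "yaw": 29}, {"x": 2, "y": 3.4, "z": -0.3, "yaw": 33}, {"x": 2, "y": 3.4, "z": -0.3, "yaw": 33}, {"x": 2, "y": 3.4, "z": -0.3, "yaw": 33}, {"x": 2, "y": 3.4, "z": -0.3, "yaw": 33}, {"x": 2.3, "y": 3.9, "z": -0.4, "yaw": 38}, {"x": 2.3, "y": 3.9, "z": -0.4, "yaw": 38}, {"x": 2.3, "y": 3.9, "z": -0.4, "yaw": 38}, {"x": 2.3, "y": 3.9, "z": -0.4, "yaw": 38}, {"x": 2.3, "y": 3.9, "z": -0.4, "yaw": 38}])

```text
clock: 59.02
eef_pos: [0.5584, -0.2171, 0.1982]
tool_rot: [0.868, 0.132, 0.228, -0.421]
ft_force: [0.4, 0.2, -3.0]
grip_width: 0.0106
grasp_force: 60.4
```

```bash
python3 - <<'E'
from h import *
o=bot.get_obs(); print(o["ft_force"].round(1),tool()[0])
w=bot.camera("wrist"); cv2.imwrite("pics/t2.png",w)
hsv=cv2.cvtColor(w,cv2.COLOR_BGR2HSV); og=(hsv[...,0]>7)&(hsv[...,0]<18)&(hsv[...,1]>225)&(hsv[...,2]>150)
n,l,s,c=cv2.connectedComponentsWithStats(og.astype(np.uint8)); print([(s[i].tolist()) for i in range(1,n) if s[i,4]>60])
w=cv2.imread("pics/t1.png")[:250]; hsv=cv2.cvtColor(w,cv2.COLOR_BGR2HSV); og=(hsv[...,0]>7)&(hsv[...,0]<18)&(hsv[...,1]>225)&(hsv[...,2]>150)
n,l,s,c=cv2.connectedComponentsWithStats(og.astype(np.uint8)); print("ref t1 (row+150)",[(s[i].tolist()) for i in range(1,n) if s[i,4]>60])
# destination moves
print([(g,delta(g).round(1).tolist()) for g in ([.535,-.21,.27],[.48,-.10,.30],[.50,.10,.30],[.523,.355,.22],[.523,.355,.12])])
E
```

```text
[ 0.4  0.2 -3. ] [ 0.55842595 -0.21713794  0.19818455]
[]
ref t1 (row+150) [[214, 15, 14, 24, 99]]
[([0.535, -0.21, 0.27], [1.6, -6.2, -4.0]), ([0.48, -0.1, 0.3], [-1.2, -17.3, 1.5]), ([0.5, 0.1, 0.3], [1.3, -28.6, 17.9]), ([0.523, 0.355, 0.22], [0.2, -37.9, 43.1]), ([0.523, 0.355, 0.12], [-4.8, -31.2, 48.5])]
```

Emit:
move_arm(motion=[{"x": 0.8, "y": -3, "z": -2, "yaw": -6}, {"x": 1.6, "y": -6.2, "z": -4, "yaw": -14}, {"x": 1, "y": -9.5, "z": -2.6, "yaw": -22}, {"x": 0, "y": -13, "z": -0.6, "yaw": -31}, {"x": -1.2, "y": -17.3, "z": 1.5, "yaw": -40}, {"x": -1.2, "y": -17.3, "z": 1.5, "yaw": -49}, {"x": -1.2, "y": -17.3, "z": 1.5, "yaw": -53}, {"x": -1.2, "y": -17.3, "z": 1.5, "yaw": -53}, {"x": -1.2, "y": -17.3, "z": 1.5, "yaw": -53}])

```text
clock: 60.2
eef_pos: [0.4796, -0.1003, 0.3001]
tool_rot: [0.718, 0.505, 0.391, -0.276]
ft_force: [0.5, 0.1, -3.5]
grip_width: 0.0107
grasp_force: 60.5
```

```bash
cat >> h.py <<'E'
def orange(w,t=60):
    hsv=cv2.cvtColor(w,cv2.COLOR_BGR2HSV); og=(hsv[...,0]>7)&(hsv[...,0]<18)&(hsv[...,1]>225)&(hsv[...,2]>150)
    n,l,s,c=cv2.connectedComponentsWithStats(og.astype(np.uint8)); return [s[i].tolist() for i in range(1,n) if s[i,4]>t]
E
python3 - <<'E'
from h import *
w=bot.camera("wrist"); cv2.imwrite("pics/t3.png",w)
print("now",orange(w),"ref full white",orange(cv2.imread("pics/g2.png")),"ref full green",orange(cv2.imread("pics/p3.png")),"ref empty white",orange(cv2.imread("pics/p1.png")))
t=bot.camera("top"); s=bot.camera("side"); print("top",orange(t,15),"side",orange(s,15))
print([(k["score"],k["centre"]) for k in bot.cut_out("wrist","rod_g1")[:4]])
print([(g,delta(g).round(1).tolist()) for g in ([.50,.10,.30],[.523,.355,.22],[.523,.355,.12],[.523,.355,.082])])
E
```

```text
now [] ref full white [[244, 48, 12, 41, 279], [332, 201, 16, 53, 543]] ref full green [[331, 211, 10, 34, 273]] ref empty white [[426, 239, 43, 89, 994]]
top [[88, 54, 5, 9, 17]] side []
[]
[([0.5, 0.1, 0.3], [10.6, -4.8, 16.4]), ([0.523, 0.355, 0.22], [17.3, -11.3, 41.6]), ([0.523, 0.355, 0.12], [8.9, -11.3, 47.0]), ([0.523, 0.355, 0.082], [5.7, -11.3, 49.1])]
```

Emit:
move_arm(motion=[{"x": 2, "y": -0.9, "z": 3, "yaw": 0}, {"x": 5, "y": -2.2, "z": 7.5, "yaw": 0}, {"x": 8, "y": -3.6, "z": 12, "yaw": 0}, {"x": 10.6, "y": -4.8, "z": 16.4, "yaw": 0}, {"x": 12, "y": -6, "z": 21.3, "yaw": 0}, {"x": 13.3, "y": -7.3, "z": 26.3, "yaw": 0}, {"x": 14.7, "y": -8.6, "z": 31.3, "yaw": 0}, {"x": 16, "y": -10, "z": 36.4, "yaw": 0}, {"x": 17, "y": -11, "z": 40.5, "yaw": 0}, {"x": 17.3, "y": -11.3, "z": 41.6, "yaw": 0}, {"x": 15.5, "y": -11.3, "z": 42.8, "yaw": 0}, {"x": 12.5, "y": -11.3, "z": 44.7, "yaw": 0}, {"x": 9.5, "y": -11.3, "z": 46.6, "yaw": 0}, {"x": 7.5, "y": -11.3, "z": 47.9, "yaw": 0}, {"x": 6.3, "y": -11.3, "z": 48.7, "yaw": 0}, {"x": 5.7, "y": -11.3, "z": 49.1, "yaw": 0}, {"x": 5.7, "y": -11.3, "z": 49.1, "yaw": 0}, {"x": 5.7, "y": -11.3, "z": 49.1, "yaw": 0}])

```text
clock: 62.65
eef_pos: [0.5234, 0.3554, 0.083]
tool_rot: [0.717, 0.506, 0.392, -0.275]
ft_force: [-0.3, 0.4, -2.3]
grip_width: 0.0105
grasp_force: 60.4
```

```bash
python3 - <<'E'
from h import *
o=bot.get_obs(); print(o["ft_force"].round(1),tool()[0])
w=bot.camera("wrist"); cv2.imwrite("pics/q1.png",w); print(orange(w))
E
```

```text
[-0.3  0.4 -2.3] [0.52335123 0.35541735 0.08299961]
[]
```

Emit:
move_arm(motion=[{"x": -0.1, "y": 0, "z": 0.1, "yaw": 0}, {"x": -0.25, "y": 0, "z": 0.16, "yaw": 0}, {"x": -0.25, "y": 0, "z": 0.16, "yaw": 0}])

```text
clock: 63.08
eef_pos: [0.5228, 0.3557, 0.0799]
tool_rot: [0.717, 0.506, 0.392, -0.276]
ft_force: [-0.8, -1.0, 1.3]
grip_width: 0.0105
grasp_force: 61.0
```

Emit:
move_arm(motion=[{"x": 0, "y": 0, "z": 0, "yaw": 0}, {"x": 0, "y": 0, "z": 0, "yaw": 0}, {"x": 0, "y": 0, "z": 0, "yaw": 0}, {"x": 1.5, "y": 0, "z": -1, "yaw": 0}, {"x": 4, "y": 0, "z": -2.6, "yaw": 0}, {"x": 7, "y": 0, "z": -5, "yaw": 0}, {"x": 10, "y": 0, "z": -9, "yaw": 0}, {"x": 11.5, "y": 0, "z": -13, "yaw": 0}, {"x": 12, "y": 0, "z": -17, "yaw": 0}, {"x": 12, "y": 0, "z": -17, "yaw": 0}, {"x": 12, "y": 0, "z": -17, "yaw": 0}], gripper=0)

```text
clock: 64.45
eef_pos: [0.4963, 0.2821, 0.2716]
tool_rot: [0.718, 0.506, 0.392, -0.275]
ft_force: [0.0, 0.1, 0.0]
grip_width: 0.0429
grasp_force: 0.0
```

```bash
python3 - <<'E'
from h import *
print(tool()[0],bot.get_obs()["ft_force"].round(1))
w=bot.camera("wrist"); cv2.imwrite("pics/q2.png",w); print(orange(w))
s=bot.camera("side"); t=bot.camera("top"); cv2.imwrite("pics/q2s.png",s); cv2.imwrite("pics/q2t.png",t)
for c in("wrist","side","top"):
  for n in("caddy_green","caddy_white","rod_g1"): print(c,n,[(round(k["score"],2),np.round(k["centre"]).tolist()) for k in bot.cut_out(c,n)[:2]])
def bx(x,y,z): return C+V*x/1e3+U*y/1e3+[0,0,z]
print([delta(g).round(1).tolist() for g in (bx(55,40,.30),bx(46,40,.22),bx(46,40,.141))],[np.round(bx(46,40,.141),3)])
E
```

```text
[0.49627435 0.28209431 0.2716246 ] [0.  0.1 0. ]
[[418, 74, 31, 15, 220]]
wrist caddy_green [(0.56, [294.0, 316.0])]
wrist caddy_white [(0.98, [244.0, 244.0]), (0.75, [282.0, 285.0])]
wrist rod_g1 [(0.27, [247.0, 242.0])]
side caddy_green [(0.77, [147.0, 291.0]), (0.2, [126.0, 347.0])]
side caddy_white [(0.59, [143.0, 260.0]), (0.22, [284.0, 393.0])]
side rod_g1 [(0.72, [316.0, 368.0])]
top caddy_green [(0.74, [192.0, 184.0]), (0.38, [174.0, 426.0])]
top caddy_white [(0.63, [236.0, 176.0]), (0.32, [124.0, 248.0])]
top rod_g1 []
[[-23.3, 28.5, -41.3], [-29.8, 27.7, -36.7], [-36.4, 27.7, -32.4]] [array([ 0.599, -0.253,  0.141])]
```

```bash
python3 - <<'E'
import cv2,numpy as np
s=cv2.imread("pics/q2s.png"); w=cv2.imread("pics/q2.png"); t=cv2.imread("pics/q2t.png")
a=cv2.resize(s[235:385,290:450],(400,375),interpolation=cv2.INTER_CUBIC); b=cv2.resize(t[150:240,380:480],(400,360),interpolation=cv2.INTER_CUBIC)
top=np.hstack([a[:355],b[:355]]); c=w[150:395,160:460]; c=cv2.resize(c,(300,245)); d=cv2.resize(s[90:190,220:400],(441,245))
bot=np.hstack([c,d]); bot=np.hstack([bot,np.zeros((245,800-bot.shape[1],3),np.uint8)])
cv2.imwrite("pics/last.png",np.vstack([top,bot]))
E
```

```text
(no output)
```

View pics/last.png

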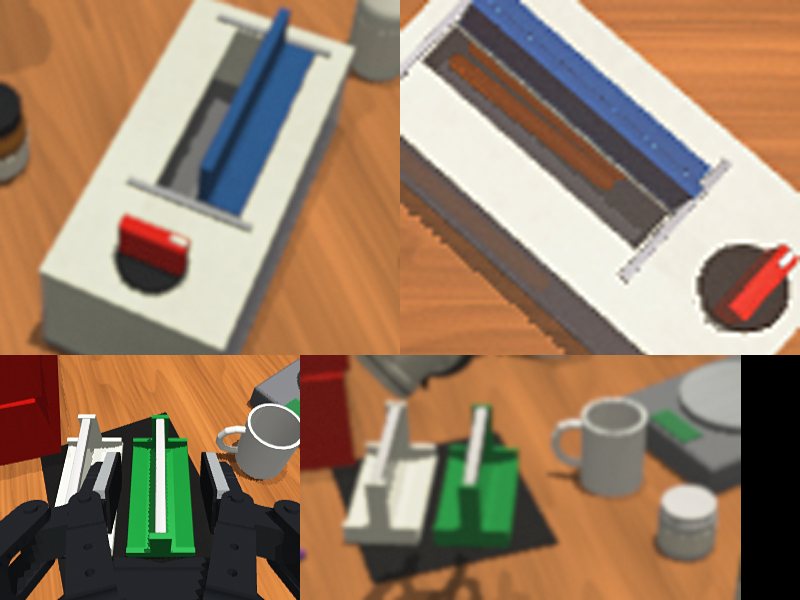

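Rods are inside the box and both caddies stand empty on the mat. Now close the cover by pushing the fin with the shut fingers from its far side.

Emit:
move_arm(motion=[{"x": -1, "y": 1.5, "z": -2, "yaw": 0}, {"x": -3, "y": 4, "z": -5.5, "yaw": 0}, {"x": -5, "y": 6.5, "z": -9, "yaw": 0}, {"x": -7.5, "y": 9.2, "z": -13, "yaw": 0}, {"x": -10, "y": 12, "z": -17, "yaw": 0}, {"x": -12, "y": 14.8, "z": -21, "yaw": 0}, {"x": -14, "y": 17.5, "z": -25, "yaw": 0}, {"x": -16.5, "y": 20.3, "z": -29, "yaw": 0}, {"x": -18.7, "y": 23, "z": -33, "yaw": 0}, {"x": -21, "y": 25.7, "z": -37, "yaw": 0}, {"x": -22.8, "y": 27.9, "z": -40.3, "yaw": 0}, {"x": -23.3, "y": 28.5, "z": -41.3, "yaw": 0}, {"x": -25, "y": 28.3, "z": -40.1, "yaw": 0}, {"x": -28, "y": 28, "z": -38, "yaw": 0}, {"x": -31.5, "y": 27.7, "z": -35.6, "yaw": 0}, {"x": -34.5, "y": 27.7, "z": -33.6, "yaw": 0}, {"x": -36, "y": 27.7, "z": -32.6, "yaw": 0}, {"x": -36.4, "y": 27.7, "z": -32.4, "yaw": 0}, {"x": -36.4, "y": 27.7, "z": -32.4, "yaw": 0}], gripper=-1)

```text
clock: 67.42
eef_pos: [0.5996, -0.2536, 0.1426]
tool_rot: [0.718, 0.506, 0.392, -0.275]
ft_force: [-0.5, -0.1, -0.5]
grip_width: -0.0003
grasp_force: 0.0
```

```bash
python3 - <<'E'
from h import *
o=bot.get_obs(); p=tool()[0]; print(o["ft_force"].round(1),o["grip_width"],p,"box xy",(p-C)@V*1e3,(p-C)@U*1e3,o["joint_pos"].round(2))
def bx(x,y,z): return C+V*x/1e3+U*y/1e3+[0,0,z]
print([delta(g).round(2).tolist() for g in (bx(20,40,.140),bx(0,40,.140),bx(-5,40,.14),bx(-10,40,.14))])
w=bot.camera("wrist"); cv2.imwrite("pics/c1.png",w)
for k in bot.cut_out("wrist","cover")[:1]: print(k["score"],k["centre"])
E
```

```text
[-0.5 -0.1 -0.5] -0.00026914411702663325 [ 0.59957341 -0.25363379  0.14259302] box xy 46.63723820699356 40.08263622753158 [-0.77  0.94  0.57  1.76  0.87  0.88]
[[0.33, -2.46, 0.99], [0.75, -4.31, 1.63], [0.86, -4.77, 1.79], [0.96, -5.24, 1.95]]
```

Emit:
move_arm(motion=[{"x": 0, "y": -0.7, "z": 0.4, "yaw": 0}, {"x": 0.1, "y": -1.5, "z": 0.7, "yaw": 0}, {"x": 0.3, "y": -2.4, "z": 1, "yaw": 0}, {"x": 0.5, "y": -3.1, "z": 1.2, "yaw": 0}, {"x": 0.6, "y": -3.7, "z": 1.4, "yaw": 0}, {"x": 0.75, "y": -4.3, "z": 1.6, "yaw": 0}, {"x": 0.75, "y": -4.3, "z": 1.6, "yaw": 0}])

```text
clock: 68.4
eef_pos: [0.5642, -0.222, 0.1397]
tool_rot: [0.718, 0.506, 0.391, -0.276]
ft_force: [0.4, -0.5, 0.6]
grip_width: 0.0003
grasp_force: 0.6
```

Emit:
move_arm(motion=[{"x": 0.05, "y": -0.2, "z": 0.1, "yaw": 0}, {"x": 0.1, "y": -0.4, "z": 0.15, "yaw": 0}, {"x": 0.1, "y": -0.4, "z": 0.15, "yaw": 0}])

```text
clock: 68.78
eef_pos: [0.5612, -0.2192, 0.1392]
tool_rot: [0.718, 0.506, 0.391, -0.276]
ft_force: [0.6, -0.4, 0.7]
grip_width: -0.0001
grasp_force: 0.9
```

```bash
python3 - <<'E'
from h import *
o=bot.get_obs(); p=tool()[0]; print(o["ft_force"].round(1),"box xy",(p-C)@V*1e3,(p-C)@U*1e3,p)
t=bot.camera("top"); w=bot.camera("wrist"); cv2.imwrite("pics/c2.png",w)
hsv=cv2.cvtColor(w,cv2.COLOR_BGR2HSV); b=((hsv[...,0]>100)&(hsv[...,0]<125)&(hsv[...,1]>120)); print(b.sum())
for k in bot.cut_out("wrist","cover")[:1]: print(k["score"],k["centre"])
E
```

```text
[ 0.6 -0.4  0.7] box xy -4.924318355203917 39.84422269550949 [ 0.56121623 -0.21917545  0.13919039]
7624
0.66 [223.0, 334.0]
```

Emit:
move_arm(motion=[{"x": 0.1, "y": -0.3, "z": 0.1, "yaw": 0}, {"x": 0.15, "y": -0.6, "z": 0.2, "yaw": 0}, {"x": 0.15, "y": -0.6, "z": 0.2, "yaw": 0}])

```text
clock: 69.3
eef_pos: [0.5563, -0.2147, 0.1393]
tool_rot: [0.718, 0.506, 0.391, -0.276]
ft_force: [1.8, -1.2, -0.3]
grip_width: 0.0002
grasp_force: 0.8
```

Emit:
move_arm(motion=[{"x": 0.05, "y": -0.2, "z": 0.1, "yaw": 0}, {"x": 0.1, "y": -0.4, "z": 0.15, "yaw": 0}, {"x": 0.1, "y": -0.4, "z": 0.15, "yaw": 0}])

```text
clock: 69.68
eef_pos: [0.5557, -0.2143, 0.1395]
tool_rot: [0.717, 0.507, 0.393, -0.271]
ft_force: [9.7, -7.6, -4.6]
grip_width: 0.0001
grasp_force: 5.7
```

```bash
python3 - <<'E'
from h import *
o=bot.get_obs(); p=tool()[0]; print(o["ft_force"].round(1),"box xy",(p-C)@V*1e3,(p-C)@U*1e3,p)
w=bot.camera("wrist"); cv2.imwrite("pics/c3.png",w)
for f in ("pics/w2.png",):pass
hsv=cv2.cvtColor(w,cv2.COLOR_BGR2HSV); b=((hsv[...,0]>100)&(hsv[...,0]<125)&(hsv[...,1]>120))
M=bot.camera_model("wrist")
for y in (70,100,125):
    # where fin top would be for joint 0 and .036
    q=[proj("wrist",C+V*x/1e3+U*y/1e3+[0,0,.144],M)[0].round().astype(int).tolist() for x in (-28,-18,8,18)]
    r=q[0][1]; c=np.nonzero(b[r])[0] if 0<=r<400 else []; print(y,q,(c.min(),c.max()) if len(c) else None)
E
```

```text
[ 9.7 -7.6 -4.6] box xy -12.300735487211515 39.79342222562112 [ 0.55571762 -0.21425819  0.1395028 ]
70 [[313, 204], [328, 210], [370, 223], [387, 229]] (np.int64(314), np.int64(380))
100 [[331, 172], [345, 176], [383, 188], [399, 192]] (np.int64(332), np.int64(354))
125 [[343, 149], [357, 152], [393, 162], [407, 166]] (np.int64(345), np.int64(357))
```

The fin is hard against its shut stop (12 N) and its position matches shut. Now the knob: back off, go up, and come down on its -y side.

```bash
python3 - <<'E'
from h import *
def bx(x,y,z): return C+V*x/1e3+U*y/1e3+[0,0,z]
for g in ((8,40,.142),(8,30,.22),(-10,-60,.25),(-26,-150,.23),(-26,-144,.124)): print(g,delta(bx(*g)).round(1))
E
```

```text
(8, 40, 0.142) [-0.2  1.9 -0.8]
(8, 30, 0.22) [ 5.8  1.6 -5.8]
(-10, -60, 0.25) [  4.2  -3.5 -13.8]
(-26, -150, 0.23) [ -1.6  -8.4 -19.2]
(-26, -144, 0.124) [-10.2  -8.3 -13. ]
```

Emit:
move_arm(motion=[{"x": -0.1, "y": 1, "z": -0.4, "yaw": 0}, {"x": -0.2, "y": 1.9, "z": -0.8, "yaw": 0}, {"x": 2.5, "y": 1.8, "z": -3, "yaw": 0}, {"x": 5.8, "y": 1.6, "z": -5.8, "yaw": 0}, {"x": 5.3, "y": 0, "z": -8.5, "yaw": 0}, {"x": 4.8, "y": -1.8, "z": -11, "yaw": 0}, {"x": 4.2, "y": -3.5, "z": -13.8, "yaw": 0}, {"x": 2, "y": -5.3, "z": -15.8, "yaw": 0}, {"x": 0, "y": -7, "z": -17.7, "yaw": 0}, {"x": -1.6, "y": -8.4, "z": -19.2, "yaw": 0}, {"x": -4, "y": -8.4, "z": -17.5, "yaw": 0}, {"x": -7, "y": -8.3, "z": -15.3, "yaw": 0}, {"x": -9.3, "y": -8.3, "z": -13.6, "yaw": 0}, {"x": -10.2, "y": -8.3, "z": -13, "yaw": 0}, {"x": -10.2, "y": -8.3, "z": -13, "yaw": 0}, {"x": -10.2, "y": -8.3, "z": -13, "yaw": 0}])

```text
clock: 71.72
eef_pos: [0.4201, -0.3392, 0.1253]
tool_rot: [0.718, 0.506, 0.392, -0.275]
ft_force: [-0.8, -0.7, 0.5]
grip_width: -0.0
grasp_force: 0.0
```

```bash
cat >> h.py <<'E'
def knob(cam="wrist"):
    w=bot.camera(cam); M=bot.camera_model(cam); hsv=cv2.cvtColor(w,cv2.COLOR_BGR2HSV); k=C-U*.11+[0,0,.14]
    c=proj(cam,k,M)[0]; m=(((hsv[...,0]<6)|(hsv[...,0]>174))&(hsv[...,1]>180)&(hsv[...,2]>150)).astype(np.uint8)
    yy,xx=np.mgrid[:400,:640]; m[np.hypot(xx-c[0],yy-c[1])>(130 if cam=="wrist" else 25)]=0
    q=np.argwhere(m)[:,::-1]
    if len(q)<10: print("no red",c); return w
    P=ray(cam,q,.14,M)[:,:2]; x,s,vt=np.linalg.svd(P-P.mean(0),full_matrices=False); d=vt[0]
    a=np.degrees(np.arctan2(d@U[:2],d@V[:2])); print(cam,"n",len(q),"bar az from box x (CW +):",round(-((a+90)%180-90),1),"centre box",((P.mean(0)-C[:2])@V[:2]*1e3).round(1),((P.mean(0)-C[:2])@U[:2]*1e3).round(1)); return w
E
python3 - <<'E'
from h import *
o=bot.get_obs(); p=tool()[0]; print(o["ft_force"].round(1),"box",(p-C)@V*1e3,(p-C)@U*1e3,p[2],o["joint_pos"].round(2))
w=knob(); cv2.imwrite("pics/k1.png",w); knob("top")
t=bot.camera("top"); 
def bx(x,y,z): return C+V*x/1e3+U*y/1e3+[0,0,z]
for g in ((-26,-125,.124),(-26,-115,.124),(-26,-105,.124),(-24,-98,.124)): print(g,delta(bx(*g)).round(2))
E
```

```text
[-0.8 -0.7  0.5] box -28.81599854157294 -143.82295021436215 0.1253099114946866 [-1.05  0.92  0.42  1.86  0.7   0.57]
wrist n 1327 bar az from box x (CW +): 2.4 centre box -2.3 -108.4
top n 101 bar az from box x (CW +): -1.9 centre box -6.3 -106.3
(-26, -125, 0.124) [0.79 0.98 1.44]
(-26, -115, 0.124) [1.29 1.37 2.22]
(-26, -105, 0.124) [1.79 1.75 3.  ]
(-24, -98, 0.124) [2.1  2.2  3.48]
```

Emit:
move_arm(motion=[{"x": 0.4, "y": 0.5, "z": 0.7, "yaw": 0}, {"x": 0.8, "y": 1, "z": 1.45, "yaw": 0}, {"x": 1.05, "y": 1.2, "z": 1.85, "yaw": 0}, {"x": 1.3, "y": 1.4, "z": 2.2, "yaw": 0}, {"x": 1.55, "y": 1.55, "z": 2.6, "yaw": 0}, {"x": 1.8, "y": 1.75, "z": 3, "yaw": 0}, {"x": 1.8, "y": 1.75, "z": 3, "yaw": 0}])

```text
clock: 72.75
eef_pos: [0.4467, -0.3121, 0.1229]
tool_rot: [0.718, 0.506, 0.39, -0.276]
ft_force: [-3.9, -1.2, -0.1]
grip_width: 0.0001
grasp_force: 1.9
```

```bash
python3 - <<'E'
from h import *
o=bot.get_obs(); p=tool()[0]; print(o["ft_force"].round(1),"box",(p-C)@V*1e3,(p-C)@U*1e3,p[2])
w=knob(); cv2.imwrite("pics/k2.png",w); knob("top")
E
```

```text
[-3.9 -1.2 -0.1] box -27.274335296826617 -105.9179376752866 0.12285588364797034
wrist n 1650 bar az from box x (CW +): 44.4 centre box -3.0 -104.4
top n 92 bar az from box x (CW +): 45.9 centre box -5.3 -103.3
```

Emit:
move_arm(motion=[{"x": 0.2, "y": 0.35, "z": 0.35, "yaw": 0}, {"x": 0.4, "y": 0.7, "z": 0.65, "yaw": 0}, {"x": 0.6, "y": 1, "z": 0.95, "yaw": 0}, {"x": 0.6, "y": 1, "z": 0.95, "yaw": 0}])

```text
clock: 73.35
eef_pos: [0.4513, -0.3072, 0.1245]
tool_rot: [0.72, 0.505, 0.384, -0.279]
ft_force: [-45.3, -16.7, 21.0]
grip_width: -0.0003
grasp_force: 30.8
```

```bash
python3 - <<'E'
from h import *
o=bot.get_obs(); p=tool()[0]; print(o["ft_force"].round(1),"box",(p-C)@V*1e3,(p-C)@U*1e3,p[2])
w=knob(); cv2.imwrite("pics/k3.png",w); knob("top")
E
```

```text
[-45.3 -16.7  21. ] box -27.175706363134996 -99.21426688644036 0.12449552710132937
wrist n 1450 bar az from box x (CW +): 65.1 centre box -2.7 -100.9
top n 81 bar az from box x (CW +): 63.6 centre box -4.7 -100.0
```

Emit:
move_arm(motion=[{"x": -0.3, "y": -0.8, "z": -0.6, "yaw": 0}, {"x": -0.9, "y": -1.5, "z": -1.6, "yaw": 0}, {"x": -1.6, "y": -2.2, "z": -3, "yaw": 0}, {"x": -1.6, "y": -2.4, "z": -4, "yaw": 0}, {"x": -1.6, "y": -2.4, "z": -4, "yaw": 0}])

```text
clock: 74.08
eef_pos: [0.4246, -0.3374, 0.1313]
tool_rot: [0.718, 0.506, 0.392, -0.275]
ft_force: [-0.6, 0.4, -0.4]
grip_width: -0.0002
grasp_force: 0.0
```

```bash
python3 - <<'E'
from h import *
o=bot.get_obs(); p=tool()[0]; print(o["ft_force"].round(1),"box",(p-C)@V*1e3,(p-C)@U*1e3,p)
w=knob(); cv2.imwrite("pics/k4.png",w); knob("top"); knob("side")
E
```

```text
[-0.6  0.4 -0.4] box -26.735224009880106 -139.47888241133566 [ 0.42460359 -0.337368    0.13130682]
wrist n 1318 bar az from box x (CW +): 74.6 centre box -0.7 -107.3
top n 102 bar az from box x (CW +): 75.5 centre box -3.6 -104.1
side n 109 bar az from box x (CW +): 72.1 centre box -3.8 -102.5
```

The knob snapped on to 1.3 rad. Retreat and run a final check.

Emit:
move_arm(motion=[{"x": 2, "y": 0, "z": -2.5, "yaw": 0}, {"x": 5, "y": 0, "z": -6, "yaw": 0}, {"x": 9, "y": 0, "z": -10, "yaw": 0}, {"x": 12, "y": 0, "z": -13, "yaw": 0}, {"x": 12, "y": 0, "z": -13, "yaw": 0}, {"x": 12, "y": 0, "z": -13, "yaw": 0}])

```text
clock: 74.97
eef_pos: [0.4073, -0.3545, 0.2798]
tool_rot: [0.726, 0.504, 0.389, -0.26]
ft_force: [0.7, 0.7, -0.1]
grip_width: 0.0003
grasp_force: 0.0
```

```bash
python3 - <<'E'
from h import *
t=bot.camera("top"); M=bot.camera_model("top"); t0=cv2.imread("pics/q2t.png"); knob("top"); bot.camera("top")
for n in("caddy_green","caddy_white","cover","bottle_white","jar_white","jar_amber"): print(n,[(round(k["score"],2),np.round(k["centre"]).tolist()) for k in bot.cut_out("top",n)[:2]])
print("mat diff",np.abs(t[150:270,140:240].astype(int)-t0[150:270,140:240]).mean())
hsv=cv2.cvtColor(t,cv2.COLOR_BGR2HSV); b=((hsv[...,0]>100)&(hsv[...,0]<125)&(hsv[...,1]>120))
P=ray("top",np.argwhere(b[150:230,390:460])[:,::-1]+[390,150],.144)[:,:2]-C[:2]; print("blue x range at fin top",np.percentile(P@V[:2]*1e3,[2,50,98]))
t0h=cv2.cvtColor(t0,cv2.COLOR_BGR2HSV); b=((t0h[...,0]>100)&(t0h[...,0]<125)&(t0h[...,1]>120)); P=ray("top",np.argwhere(b[150:230,390:460])[:,::-1]+[390,150],.144)[:,:2]-C[:2]; print("when open",np.percentile(P@V[:2]*1e3,[2,50,98]))
print(bot.get_obs()["clock"])
E
```

```text
top n 101 bar az from box x (CW +): 75.2 centre box -3.6 -104.2
caddy_green [(0.96, [198.0, 196.0]), (0.29, [219.0, 467.0])]
caddy_white [(0.69, [233.0, 176.0]), (0.51, [197.0, 196.0])]
cover [(0.73, [186.0, 413.0]), (0.49, [250.0, 381.0])]
bottle_white [(0.97, [113.0, 380.0])]
jar_white [(0.72, [134.0, 454.0])]
jar_amber [(0.93, [250.0, 381.0]), (0.67, [184.0, 416.0])]
mat diff 8.491527777777778
blue x range at fin top [-28.25215738 -17.17808117  -8.44769535]
when open [ 7.48830188 17.06530348 26.06475207]
75.425
```

```bash
python3 - <<'E'
from h import *
for c in("top","side"):
  im=bot.camera(c); M=bot.camera_model(c)
  for n in("caddy_green","caddy_white"):
    k=bot.cut_out(c,n)[0]; r=cv2.minAreaRect(np.argwhere(k["mask"])[:,::-1].astype(np.float32)); print(c,n,k["score"],[np.round(v) for v in r[:2]],r[2],ray(c,[k["centre"][::-1]],.03,M).round(3)[0,:2], "green/white px",k["mask"].sum())
t=cv2.imread("pics/q2t.png");t1=bot.camera("top")
for i in(t,t1):
  h=cv2.cvtColor(i,cv2.COLOR_BGR2HSV)[150:260,140:250]; g=(h[...,0]>45)&(h[...,0]<85)&(h[...,1]>120); q=np.argwhere(g); r=cv2.minAreaRect(q[:,::-1].astype(np.float32)+[140,150]); print(len(q),r,ray("top",[r[0]],.012).round(3))
E
```

```text
top caddy_green 0.81 [array([190., 196.]), array([73., 32.])] 21.801410675048828 [0.523 0.367] green/white px 2059
top caddy_white 0.97 [array([174., 231.]), array([73., 33.])] 21.370624542236328 [0.427 0.406] green/white px 2140
side caddy_green 0.71 [array([294., 140.]), array([30., 59.])] 9.462322235107422 [0.521 0.36 ] green/white px 1358
side caddy_white 0.75 [array([259., 140.]), array([30., 60.])] 15.255118370056152 [0.433 0.397] green/white px 1333Traceback (most recent call last):
  File "<stdin>", line 8, in <module>
cv2.error: OpenCV(4.12.0) /io/opencv/modules/imgproc/src/convhull.cpp:143: error: (-215:Assertion failed) total >= 0 && (depth == CV_32F || depth == CV_32S) in function 'convexHull'
```

Both caddies stand where I put them, at (.52,.365) and (.43,.40) on the mat. The cover is shut and the knob is on, so I hand in.

```bash
python3 -c "
from workcell import bot
print(bot.job_done())"
```

```text
the job is handed in; nothing more can be done
None
```

I handed the job in at about 76 s of the 200 s: both caddies were emptied into the sanitiser and stand upright on the mat, then the cover was slid fully shut and the knob was turned until it snapped to 1.3 rad. Two hard contacts happened along the way: I set the green caddy down on the white caddy's corner (38 N), and the fingertips pushed the knob bar at about 50 N total wrist force. I backed off both times, but the judging result wasn't shown to me.

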